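# Weigh the basket of buckles on the hanging dial scale

### The job

Weigh the yellow basket of buckles: pick it up by the black grip of its frame, keep it level, and hang the steel loop of the frame in the hook of the dial scale without knocking the scale. Lower it slowly, feeling the scale take over the weight bit by bit, and let go only when the scale is carrying all of it, so that the hook and pointer neither drop nor jump when the hand opens; leave the basket hanging freely and still with the pointer settled. Do not drag the hook down to its stop, and leave the other things on the counter where they are.

Things in the scene. Friction and masses are not known exactly. Their poses are not given: they have to be found in the camera images.
- yellow: Yellow slatted basket of buckles, 110 (x) x 150 (y) x 60 mm high, in a rigid hanging frame of 7 mm steel wire. Origin: centre of its underside; z up, y along the long side. Weighs 0.2 to 0.85 kg, centred. The frame rises at the short ends (y = +-78 mm) to 66 mm, slopes in to the foot of the black grip at 88 mm; from the grip's top a stem goes up to the loop, whose top is 252 mm above the underside
- yellow_grip (a point): Centre of the upright black grip, a post 18 x 18 mm and 60 mm tall, faces square to the basket's x and y; 118 mm above the underside and 14 mm to -x of the centre; yellow_loop is 130 mm above and 14 mm to +x of it. To hang it, hold its two y faces with the fingers slanting down 30 to 45 degrees from the robot's (-x) side: the space above the loop is for hook and scale
- yellow_loop (a point): Middle of the top wire (7 mm, centre line) of the frame's loop, 248 mm straight above the centre of the underside. The loop stands in the basket's y-z plane: one looks through it along the basket's x. Opening 37 mm wide (y), 51 mm high; the top wire is slightly peaked, so it centres itself
- scale: Hanging dial scale (blue round housing 160 mm across, white face with red pointer on both sides) on a steel gallows fixed to the counter. Origin: on the counter plumb under the hook; x points away from the robot. The post is 200 mm behind the hook and 50 mm to -y, its base plate 105 to 285 mm behind (y -110 to 10). The housing is 435 to 619 mm above the counter, 67 mm deep. 1 kg = 300 degrees clockwise from lower left
- hook_seat (a point): Where the centre of the loop's top wire rests in the hook; 334 mm above the counter unloaded, moves down with the hook (up and down only). Axes as scale. Round steel hook (8 mm wire) in the scale's x-z plane, open to the scale's -x (the robot); a vertical rod begins 47 mm above this point, the hook's back is 19 mm behind (+x, wire centre)
- hook_tip (a point): Centre of the rounded free tip of the hook (8 mm wire), 23 mm in front (-x) of and 12 mm above hook_seat. The loop's top wire must pass over the tip and the tip through the loop: with the top wire 24 to 34 mm above the seat it passes between tip and rod
- hook (a joint): How far the hook is pulled down, m: 0 unloaded, stop at 0.070. Spring 150 N/m (65 mm per kg), lightly damped. The pointers turn with it, 80 rad per metre
- blue: Empty blue basket with the same frame and sizes as the yellow one; bystander, origin at the centre of its underside
- calculator: Grey calculator lying flat, 120 x 66 x 14 mm; bystander
- disc: Red-brown abrasive disc lying flat, 90 mm across, 22 mm high; bystander
- bottle: White bottle with blue cap, 60 mm across, 120 mm high; bystander
- jar: Amber glass jar with steel lid, 66 mm across, 85 mm high; bystander

How it is judged:
By the outcome, as a careful person would: the job done as asked, in the order asked, and still so for the second after the job is handed in, with the robot touching nothing.
It also fails if it takes over 72 s, if anything falls off the work surface, if the arm or the gripper's body presses on something with over 40 N, if the wrist force passes 120 N, or if a joint passes its speed limit or range.

### The arm

A 7-joint arm with a two-finger parallel gripper is mounted at the origin on the work surface. World frame = base frame: x ahead of the robot, y to its left, z up, the work surface at z = 0. Lengths are in m, angles in rad, forces in N, time in s.
With the tool pointing down it reaches from about 0.35 to 0.9 m from the base axis. Payload 8.1 kg.
Tool frame: the origin (TCP) lies midway between the tips of the shut fingers; the grasp point (between the pads) lies 19 mm behind it; z points along the fingers, y is the line along which they close (so a half turn about z gives the same grasp; the last joint's range is limited). The gripper opens to 92 mm and grips with 3 to 60 N. Pads are 19 mm wide; open, the fingers measure 130 mm over their backs; the gripper's body (75 mm by 190 mm) begins 47 mm behind the grasp point.
Start: joints at [1.013, 0.434, 0.025, 1.573, -0.012, 1.134, -0.075], TCP at [0.275, -0.561, 0.206] pointing down, gripper open.
Joint ranges: [-2.62, 2.62], [-0.44, 2.09], [-1.27, 1.32], [0.08, 2.57], [-1.32, 4.46], [0.12, 2], [-2.74, 2.74]. Speed limits (rad/s): [2.22, 2.22, 3.01, 3.01, 3.14, 3.14, 3.14].

### API

Orientations are given as a rotation vector (axis times angle).
In Python, from cell import arm gives the robot as it stands.
- The arm moves only by the tool move_arm, never from a script. Its argument "motion" is a list of rows, each an object of numbers: "tx", "ty", "tz": the shift along the tool's x, y, z normalised to -1 to 1, where 1 is 1000 mm; "twist": the turn about the tool's z normalised to -1 to 1, where 1 is pi/2 rad. In form: [{"tx": .., "ty": .., "tz": .., "twist": ..}, ...]. A call has 1 to 12 rows; each row shifts and turns the commanded pose from where the row before left it, along the tool's axes as they then stand; what a row does not reach is not made up. A row lasts 1/10 s, in which the tool goes at most 50 mm and 8.59 degrees, less where a joint would pass 70% of its speed; a pose out of reach is approached as far as the arm can. A call with a number of a shift or a turn outside -1 to 1 is refused whole. A call with a gripper value outside its range is refused whole. "gripper" is the gripper's target within -1 to 1 (shut at 1, half-way at 0, fully open at -1), set as the call begins (left out, the last holds). The fingers move at their own pace and stop on an object; "squeeze" is the grip in N (left out, the last holds). Time passes only in rows, so rows that do not move let the fingers close. It gives the time, the measured TCP pose, the force, the opening and the grip force at its end, in the units of the state.
- arm.observe(): the state, without advancing time (a new reading comes with each control period).
- arm.get_image(name): name is "scene" or "top"; returns the picture (480x640x3 uint8, red, green, blue); there is no depth.
- arm.calibration(name): a dict with "K" (3x3 intrinsics, pixels), "T" (4x4, takes a point from camera to world coordinates). Camera axes: x right, y down, z forward; pixel columns grow to the right and rows downward; lengths in m; the calibration is good to about 2 mm. A picture is of the moment at which its call begins. calibration takes no time and is no camera call.
- arm.sign_off(): hands the job in; it is judged then, once.
Trained networks look in the newest picture that a camera, given by its name, has taken for a name from the list of things; names that differ only in an ending like _2 or _b are one class to them, and where a whole thing is asked for, a point or a joint stands for the part that bears it (a point fixed in the world has none). Each returns a list of dicts, best first, with "conf" (0 to 1); they miss things now and then, are a little off and sometimes report something else, mostly with a low value. They report only what shows in the picture. A call takes as long as a camera call.
- arm.look_for(camera, query): "point" ([column, row] as shares, 0 to 1, of the picture: columns of its width, rows of its height, amid what is visible of it).
- arm.regions_of(camera, query): "region" (480x640 bool, what is visible of it) and "point" ([column, row] as shares, 0 to 1, of the picture: columns of its width, rows of its height, amid what is visible of it).
- arm.place_of(camera, query): "point" ([column, row] as shares, 0 to 1, of the picture: columns of its width, rows of its height: a listed point, or the origin of a listed thing).
The state is a dict: "clock": time; "joints": joint angles; "dq": joint speeds; "joint_efforts": joint torques, N m; "position": TCP position; "ee_rot": TCP orientation; "force": force on the tool from outside, world axes, zero at the start; "ft_torque": the same for the moment, N m; "width": opening from 0.0 (shut) to 1.0 (fully open); "gripper_force": force on a finger pad.
Only numpy, scipy, OpenCV 4.12 (cv2) and the standard library are available. Lean on these libraries where they do the work, as an engineer would, in place of code of your own. Each camera call takes 0.05 s, during which the arm holds its last target. There are 200 camera calls.

## Working session

There is one attempt and no reset: what is moved stays moved. The work goes in short steps, Python scripts to look and compute and a tool call to move; the robot and the scene stay as the last step left them, time stands still between calls to the robot, and variables do not carry over. Pictures are saved under pics/ and viewed, at most 10 in all, crops included, and the job is handed in when it is done.

Besides the shell and the picture viewer there is one more tool, called after "Call:" in YAML: its name, and indented under it one key for each argument. move_arm: Moves the arm, as the interface text tells. Scaled input: -1 to 1 covers 1000 mm each way for a shift and pi/2 rad each way for a turn. Its arguments: {"type":"object","properties":{"motion":{"type":"array","items":{"type":"object","properties":{"tx":{"type":"number"},"ty":{"type":"number"},"tz":{"type":"number"},"twist":{"type":"number"}}}},"gripper":{"type":"number"},"squeeze":{"type":"number"}},"required":["motion"]}

```bash
mkdir -p pics; ls
cat > h.py <<'E'
import numpy as np,cv2
from cell import arm
from scipy.spatial.transform import Rotation as R
def ray(cam,pt):
    c=arm.calibration(cam);K=np.array(c["K"]);T=np.array(c["T"])
    d=T[:3,:3]@np.linalg.inv(K)@np.array([pt[0]*640,pt[1]*480,1]);return T[:3,3],d/np.linalg.norm(d)
def at_z(cam,pt,z):
    o,d=ray(cam,pt);return o+d*(z-o[2])/d[2]
def tri(p1,p2):
    A=np.zeros((3,3));b=np.zeros(3);L=[ray("scene",p1),ray("top",p2)]
    for o,d in L:
        P=np.eye(3)-np.outer(d,d);A+=P;b+=P@o
    x=np.linalg.solve(A,b);return x,[np.linalg.norm((np.eye(3)-np.outer(d,d))@(x-o)) for o,d in L]
def save(cam,name):
    im=arm.get_image(cam);cv2.imwrite("pics/"+name,im[:,:,::-1]);return im
E
python3 - <<'E'
from h import *
np.set_printoptions(precision=4,suppress=True)
a=save("scene","s0.png");b=save("top","t0.png")
for q in ["yellow","yellow_grip","yellow_loop","scale","hook_seat","hook_tip","blue","calculator","disc","bottle","jar"]:
    r={}
    for c in ["scene","top"]:
        l=arm.place_of(c,q); r[c]=l
        print(q,c,[(np.round(k["point"],4).tolist(),round(k["conf"],2)) for k in l[:3]])
    if r["scene"] and r["top"]: print("   ",*tri(r["scene"][0]["point"],r["top"][0]["point"]))
for c in ["scene","top"]: print(arm.calibration(c))
print(arm.observe())
E
```

```text
pics
yellow scene [([0.6803, 0.6415], 0.62)]
yellow top [([0.3212, 0.6377], 0.87)]
    [ 0.4584  0.3044 -0.0036] [np.float64(0.0033441185255545084), np.float64(0.003344118525554614)]
yellow_grip scene [([0.6931, 0.5758], 0.82)]
yellow_grip top [([0.3039, 0.6431], 0.73), ([0.3203, 0.6367], 0.62)]
    [0.4464 0.2969 0.1165] [np.float64(0.003955123024602704), np.float64(0.003955123024602726)]
yellow_loop scene [([0.7094, 0.5096], 0.64)]
yellow_loop top []
scale scene []
scale top [([0.3234, 0.6352], 0.69)]
hook_seat scene [([0.6241, 0.7617], 0.75), ([0.4722, 0.4469], 0.48)]
hook_seat top []
hook_tip scene [([0.4673, 0.4227], 0.51)]
hook_tip top [([0.5494, 0.4615], 0.58)]
    [ 0.5851 -0.0407  0.349 ] [np.float64(0.003497243110298511), np.float64(0.0034972431102984415)]
blue scene [([0.3577, 0.5296], 0.68), ([0.628, 0.7612], 0.42)]
blue top [([0.7058, 0.5765], 0.86)]
    [ 0.5301 -0.3124 -0.009 ] [np.float64(0.0019977049355679698), np.float64(0.00199770493556807)]
calculator scene []
calculator top [([0.5989, 0.6633], 0.96), ([0.7086, 0.5744], 0.65), ([0.5395, 0.4371], 0.45)]
disc scene 
[... 974 characters left out ...]
: array([[-0.0058, -0.9823,  0.1872,  0.4019],
       [-1.    ,  0.0044, -0.0077,  0.012 ],
       [ 0.0067, -0.1873, -0.9823,  1.0811],
       [ 0.    ,  0.    ,  0.    ,  1.    ]])}
{'clock': 1.2, 'joints': array([ 1.0134,  0.4345,  0.025 ,  1.5732, -0.0116,  1.134 , -0.0751]), 'dq': array([ 0.0005,  0.0007, -0.0009, -0.0002, -0.0004, -0.0006,  0.0022]), 'joint_efforts': array([  0.001 , -66.7676,   0.9848, -31.4808,  -0.0605,   0.033 ,
         0.    ]), 'position': array([ 0.2745, -0.5615,  0.2056]), 'ee_rot': array([ 3.0607,  0.7081, -0.    ]), 'force': array([-0.2014,  0.8675, -0.7983]), 'ft_torque': array([-0.0283, -0.0117, -0.0312]), 'gripper_force': 0.0, 'width': 0.9997436525940354}
```

View pics/s0.png

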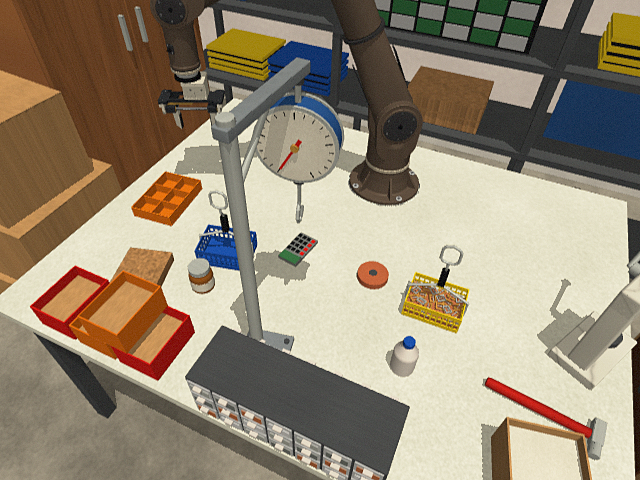

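View pics/t0.png

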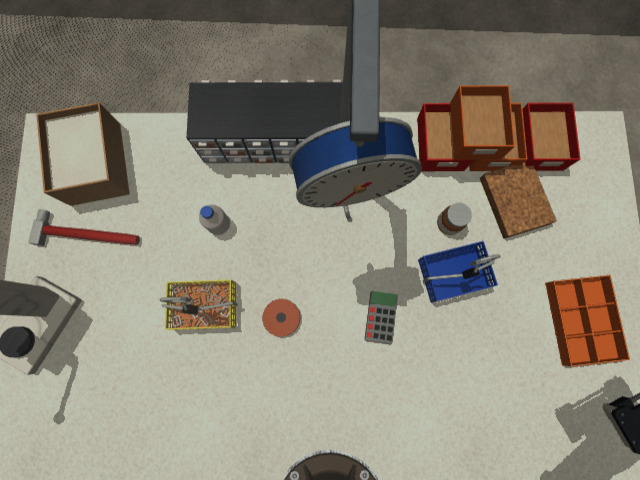

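The scene view shows the yellow basket at (436,300), its loop at (452,256), and the hook under the dial at (299,215). The top view shows the basket at (200,305) with its long side nearly along y, and the dial turned slightly. Next I fit the box and cylinder silhouettes for exact poses and yaws.

```bash
cat > fit.py <<'E'
from h import *
from scipy.optimize import minimize
np.set_printoptions(precision=4,suppress=True)
im={"scene":cv2.imread("pics/s0.png"),"top":cv2.imread("pics/t0.png")}
C={c:arm.calibration(c) for c in im}
def proj(c,P):
    T=np.linalg.inv(C[c]["T"]);q=(T[:3,:3]@np.atleast_2d(P).T).T+T[:3,3];q=q@np.array(C[c]["K"]).T;return q[:,:2]/q[:,2:]
def hullmask(c,P):
    m=np.zeros((480*4,640*4),np.uint8);h=cv2.convexHull((proj(c,P)*4+1.5).astype(np.float32));cv2.fillPoly(m,[np.round(h).astype(np.int32)],1)
    return cv2.resize(m.astype(np.float32),(640,480),interpolation=cv2.INTER_AREA)
def yawed(P,x,y,t):
    return P@np.array([[np.cos(t),np.sin(t),0],[-np.sin(t),np.cos(t),0],[0,0,1]])+[x,y,0]
def run(masks,ign,shape,x0,step):
    def f(p): return sum((abs(hullmask(c,shape(p))-masks[c])*(1-ign[c])).sum()/masks[c].sum() for c in masks)
    S=np.vstack([x0]+[np.array(x0)+np.eye(len(x0))[i]*step[i] for i in range(len(x0))])
    r=minimize(f,x0,method="Nelder-Mead",options=dict(initial_simplex=S,xatol=1e-4,fatol=1e-5));return r.x,r.fun
def hullof(m):
    n,l,s,_=cv2.connectedComponentsWithStats(m.astype(np.uint8));k=1+np.argmax(s[1:,4]);p=np.argwhere(l==k)[:,::-1].astype(np.int32)
    o=np.zeros((480,640),np.uint8);cv2.fillPoly(o,[cv2.convexHull(p)],1);return o.astype(np.float32)
def win(m,a):
    o=np.zeros_like(m);x0,y0,x1,y1=a;o[y0:y1,x0:x1]=m[y0:y1,x0:x1];return o
Z={c:np.zeros((480,640)) for c in im}
if __name__=="__main__":
    hsv={c:cv2.cvtColor(im[c],cv2.COLOR_BGR2HSV) for c in im}
    my={c:win(cv2.morphologyEx(cv2.inRange(hsv[c],(20,120,60),(35,255,255)),cv2.MORPH_CLOSE,np.ones((5,5))),a) for c,a in dict(scene=(395,255,475,340),top=(155,270,250,340)).items()}
    my={c:hullof(m) for c,m in my.items()}
    box=np.array([[i*.055,j*.075,k] for i in(-1,1) for j in(-1,1) for k in(0,.06)])
    for c in im:
        print("yellow",c,run({c:my[c]},Z,lambda p:yawed(box,*p),[.458,.304,0],[.01,.01,.1]))
    py,fy=run(my,Z,lambda p:yawed(box,*p),[.458,.304,0],[.01,.01,.1]);print("yellow",py,fy)
    a=np.linspace(0,2*np.pi,72)
    cyl=np.vstack([np.c_[np.full(72,s*.0335),.08*np.cos(a),.08*np.sin(a)] for s in(-1,1)])
    mb={}
    for c,w in dict(scene=(255,92,345,185),top=(288,115,425,212)).items():
        blue=cv2.inRange(hsv[c],(100,120,40),(125,255,255))
        white=cv2.inRange(hsv[c],(0,0,130),(30,60,255)) if 0 else 0*blue
        m=win(blue,w); print(c,(m>0).sum()); mb[c]=m
        cv2.imwrite(f"pics/m_{c}.png",m)
    # montage
    r=lambda c,x0,y0,x1,y1,s:cv2.resize(im[c][y0:y1,x0:x1],None,fx=s,fy=s,interpolation=cv2.INTER_CUBIC)
    A=r("scene",250,90,350,230,4);B=r("top",285,115,435,225,2.6);Dd=r("scene",395,240,485,340,2.6)
    M=np.zeros((600,800,3),np.uint8);M[:560,:400]=A;M[:286,400:790]=B;M[300:560,400:634]=Dd
    cv2.imwrite("pics/mont.png",M)
E
python3 fit.py
```

```text
yellow scene (array([0.4629, 0.3001, 0.0346]), np.float64(0.023511687363038714))
yellow top (array([0.4604, 0.3037, 0.0279]), np.float64(0.023886064593301434))
yellow [0.4612 0.3016 0.0226] 0.07945919842479231
scene 752
top 3331
```

View pics/mont.png

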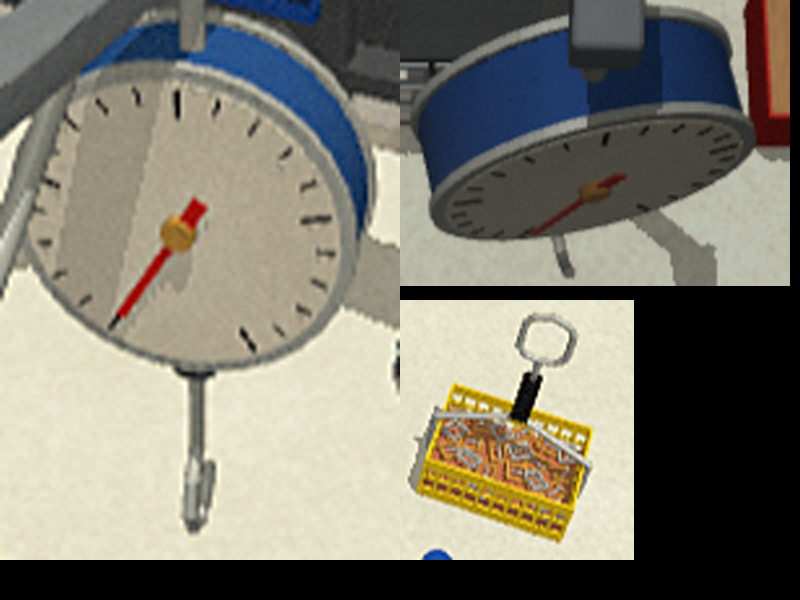

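Crop: the dial faces are clear and the pointer is at its zero mark (lower left). The rod is at scene px (299,190), the hook bottom at (298,222), and the hook end at (350,221) in the top view. Now I fit the scale pose from rim points.

```bash
cat > fit2.py <<'E'
from fit import *
from scipy.optimize import least_squares
S=np.array([(200,370),(358,260),(190,62),(60,300),(120,350),(320,340),(290,110),(340,180),(28,225)])/4.+[249.6,89.6]
Tp=(np.array([(432,215),(450,235),(500,240),(560,235),(650,212),(700,190),(745,160),(755,130),(745,112),(700,115),(600,135),(500,170)])-[400,0])/2.6+[284.7,114.7]
a=np.linspace(0,2*np.pi,721)
def model(p):
    x,y,z,t,R=p
    f=lambda s:yawed(np.c_[np.full(721,s*.0335),R*np.cos(a),R*np.sin(a)],x,y,t)+[0,0,z]
    return proj("scene",f(1)),proj("top",f(-1))
def res(p):
    m=model(p);out=[]
    for P,q in zip((S,Tp),m):
        c=q.mean(0)
        for u in P:
            d=np.linalg.norm(q-u,axis=1);i=d.argmin();out.append(d[i]*np.sign(np.linalg.norm(u-c)-np.linalg.norm(q[i]-c)))
    rod=proj("scene",[[p[0],p[1],.433],[p[0],p[1],.385]])
    out+= [2*(rod[0,0]-298.6),2*(rod[1,0]-299.0)]
    return np.array(out)
r=least_squares(res,[.6,-.05,.527,.1,.08],x_scale=[.01,.01,.01,.1,.01],diff_step=1e-3)
print(r.x,np.abs(r.fun).mean(),r.fun)
x,y,_,t,_=r.x
pts=dict(tip=[-.023,0,.346],seat=[0,0,.326],rodlow=[0,0,.381],rodhi=[0,0,.433])
for k,v in pts.items():
    w=yawed(np.array([v]),x,y,t);print(k,w,proj("scene",w),proj("top",w))
print("observed hook bottom scene 298.2,222.5(edge); top end 349.6,220.8")
E
python3 fit2.py
```

```text
[ 0.6143 -0.0283  0.5447  0.2395  0.081 ] 1.2746467578537302 [ 0.6194  0.6264  1.1834 -0.8019  0.738   2.2487  0.5515 -0.6967 -3.6078
  2.1144 -0.9673 -1.7197 -0.944  -0.1415  0.2074  0.1036 -0.7976  2.5785
 -0.9539 -2.7714 -1.9451  1.6829  1.3158]
tip [[ 0.592  -0.0338  0.346 ]] [[302.0779 206.9452]] [[349.3142 217.4017]]
seat [[ 0.6143 -0.0283  0.326 ]] [[299.9035 220.4474]] [[345.4175 208.0966]]
rodlow [[ 0.6143 -0.0283  0.381 ]] [[299.6753 201.8217]] [[347.0523 199.1045]]
rodhi [[ 0.6143 -0.0283  0.433 ]] [[299.4414 182.7438]] [[348.8379 189.2825]]
observed hook bottom scene 298.2,222.5(edge); top end 349.6,220.8
```

Call:
move_arm:
  motion:
    - {"tz": -0.05}
    - {"tz": -0.05}
    - {"tz": -0.05}
    - {"tz": -0.05}
    - {"tz": -0.05}
    - {"tz": -0.05}
    - {"tz": -0.05}
    - {"tz": -0.05}
    - {"tz": -0.05}
    - {"tz": -0.05}
    - {"tz": -0.05}
    - {"tz": -0.05}

```text
invalid input
```

Call:
move_arm:
  motion:
    - {"tx": 0,"ty": 0,"tz": -0.04,"twist": 0}
    - {"tx": 0,"ty": 0,"tz": -0.04,"twist": 0}

```text
clock: 1.4
position: [0.2741, -0.5607, 0.2856]
ee_rot: [-3.058, -0.708, 0.001]
force: [0.5, -0.9, 1.2]
width: 1.0
gripper_force: 0.0
```

```bash
sed -i 's/^r=least.*/r0=least_squares(lambda p:res([p[0],p[1],.527,p[2],p[3]]),[.6,-.05,.1,.08],x_scale=[.01,.01,.1,.01],diff_step=1e-3,loss="soft_l1")\nr=r0;r.x=np.insert(r.x,2,.527)/' fit2.py; python3 fit2.py; python3 -c "
from cell import arm;print(arm.observe())"
```

```text
[ 0.6182 -0.0281  0.527   0.2573  0.0834] 3.295853508083568 [-8.5102  0.1659 10.3684 -7.7119 -7.8656 -4.2196  7.9061  3.6158 -6.1368
  2.6282 -3.111  -3.43   -2.0757 -0.4756  0.1734  0.787   0.723   3.7546
 -0.2156 -1.3211 -0.2988  0.1377 -0.1724]
tip [[ 0.596 -0.034  0.346]] [[301.1913 208.004 ]] [[349.4106 215.1654]]
seat [[ 0.6182 -0.0281  0.326 ]] [[299.1917 221.5671]] [[345.2932 205.9925]]
rodlow [[ 0.6182 -0.0281  0.381 ]] [[298.9334 202.9385]] [[346.9171 196.8534]]
rodhi [[ 0.6182 -0.0281  0.433 ]] [[298.6688 183.8537]] [[348.6906 186.8721]]
observed hook bottom scene 298.2,222.5(edge); top end 349.6,220.8
{'clock': 1.4, 'joints': array([ 1.00824239,  0.38538811,  0.03272116,  1.45036742, -0.01270162,
        1.30902983, -0.07416032]), 'dq': array([-0.02590623, -0.23184851,  0.04136827, -0.68132557, -0.00652871,
        0.86993444,  0.0057987 ]), 'joint_efforts': array([ 3.12885297e-01, -6.19736195e+01,  7.91823864e-01, -2.91457057e+01,
       -5.57655841e-02, -1.56214524e+00, -6.03012450e-03]), 'position': array([ 0.27407092, -0.56068998,  0.28558553]), 'ee_rot': array([-3.05796724e+00, -7.07535966e-01,  1.45088854e-03]), 'force': array([ 0.46921128, -0.90129844,  1.23260365]), 'ft_torque': array([-0.10871864, -0.01118311,  0.0176634 ]), 'gripper_force': 0.0, 'width': 1.0003944126099278}
```

Call:
move_arm:
  motion:
    - {"tx": 0,"ty": 0,"tz": -0.05,"twist": 0}
    - {"tx": 0,"ty": 0,"tz": -0.05,"twist": 0}
    - {"tx": 0,"ty": 0,"tz": -0.05,"twist": 0}
    - {"tx": 0,"ty": 0,"tz": -0.05,"twist": 0}
    - {"tx": 0,"ty": 0,"tz": -0.05,"twist": 0}
    - {"tx": 0,"ty": 0,"tz": -0.05,"twist": 0}
    - {"tx": 0,"ty": 0,"tz": -0.05,"twist": 0}
    - {"tx": 0,"ty": 0,"tz": -0.05,"twist": 0}
    - {"tx": 0,"ty": 0,"tz": 0,"twist": 0}

```text
clock: 2.3
position: [0.2622, -0.5384, 0.6212]
ee_rot: [2.976, 0.686, 0.033]
force: [-0.4, 1.0, 0.5]
width: 0.996
gripper_force: 0.0
```

```bash
cat > st.py <<'E'
from h import *
np.set_printoptions(precision=4,suppress=True)
o=arm.observe();M=R.from_rotvec(o["ee_rot"]).as_matrix()
print("q",o["joints"],"p",o["position"],"t",o["clock"],"F",o["force"],"\nx",M[:,0],"y",M[:,1],"z",M[:,2],"dq",np.abs(o["dq"]).max())
E
python3 st.py
```

```text
q [ 0.8544  0.3496  0.345   0.7145 -0.135   2.0026 -0.0049] p [ 0.2622 -0.5384  0.6212] t 2.3 F [-0.3963  1.0417  0.4985] 
x [0.8989 0.4381 0.0013] y [ 0.4362 -0.8953  0.09  ] z [ 0.0405 -0.0803 -0.9959] dq 0.05261939462761144
```

Call:
move_arm:
  motion:
    - {"tx": 0,"ty": 0,"tz": -0.05,"twist": 0}
    - {"tx": 0,"ty": 0,"tz": -0.05,"twist": 0}
    - {"tx": 0,"ty": 0,"tz": -0.05,"twist": 0}
    - {"tx": 0,"ty": 0,"tz": -0.05,"twist": 0}
    - {"tx": 0,"ty": 0,"tz": 0,"twist": 0}

```text
clock: 2.8
position: [0.2381, -0.4901, 0.7016]
ee_rot: [2.841, 0.655, 0.08]
force: [0.1, 0.6, 0.3]
width: 1.002
gripper_force: 0.0
```

```bash
python3 st.py
```

```text
q [ 0.7017  0.2063  0.4939  0.7219 -0.1248  2.0025 -0.0077] p [ 0.2381 -0.4901  0.7016] t 2.8 F [0.1144 0.5961 0.3173] 
x [0.8988 0.4383 0.0028] y [ 0.426  -0.8752  0.2291] z [ 0.1028 -0.2048 -0.9734] dq 0.051719171286880104
```

Call:
move_arm:
  motion:
    - {"tx": 0,"ty": 0.015,"tz": -0.045,"twist": 0}
    - {"tx": 0,"ty": 0.015,"tz": -0.045,"twist": 0}
    - {"tx": 0,"ty": 0.015,"tz": -0.045,"twist": 0}
    - {"tx": 0,"ty": 0.018,"tz": -0.045,"twist": 0}
    - {"tx": 0,"ty": 0.018,"tz": -0.045,"twist": 0}
    - {"tx": 0,"ty": 0.02,"tz": -0.045,"twist": 0}
    - {"tx": 0,"ty": 0.02,"tz": -0.045,"twist": 0}
    - {"tx": 0,"ty": 0.02,"tz": -0.045,"twist": 0}

```text
clock: 3.6
position: [0.2273, -0.4681, 0.8379]
ee_rot: [2.557, 0.59, 0.164]
force: [-0.5, -0.1, 0.2]
width: 1.001
gripper_force: 0.0
```

```bash
python3 st.py
```

```text
q [ 0.5058  0.1284  0.7229  0.5112 -0.144   2.002  -0.0114] p [ 0.2273 -0.4681  0.8379] t 3.6 F [-0.5319 -0.0653  0.2138] 
x [0.8985 0.439  0.0035] y [ 0.3779 -0.7775  0.5027] z [ 0.2234 -0.4503 -0.8645] dq 0.44187225218715465
```

Call:
move_arm:
  motion:
    - {"tx": 0,"ty": 0.026,"tz": -0.04,"twist": 0}
    - {"tx": 0,"ty": 0.026,"tz": -0.04,"twist": 0}
    - {"tx": 0,"ty": 0.028,"tz": -0.04,"twist": 0}
    - {"tx": 0,"ty": 0.028,"tz": -0.04,"twist": 0}
    - {"tx": 0,"ty": 0.03,"tz": -0.04,"twist": 0}
    - {"tx": 0,"ty": 0.03,"tz": -0.04,"twist": 0}
    - {"tx": 0,"ty": 0,"tz": 0,"twist": 0}

```text
clock: 4.3
position: [0.2159, -0.4491, 0.9374]
ee_rot: [2.34, 0.54, 0.22]
force: [-0.4, -0.7, -0.6]
width: 0.999
gripper_force: 0.0
```

```bash
python3 st.py
```

```text
q [ 0.4766  0.1136  0.8303  0.3021 -0.2133  2.0022 -0.0133] p [ 0.2159 -0.4491  0.9374] t 4.3 F [-0.432  -0.7351 -0.555 ] 
x [0.8981 0.4398 0.0054] y [ 0.318  -0.6577  0.6829] z [ 0.3038 -0.6116 -0.7305] dq 0.06036403081196283
```

Call:
move_arm:
  motion:
    - {"tx": 0,"ty": 0.034,"tz": -0.036,"twist": 0}
    - {"tx": 0,"ty": 0.034,"tz": -0.036,"twist": 0}
    - {"tx": 0,"ty": 0.034,"tz": -0.036,"twist": 0}
    - {"tx": 0,"ty": 0.034,"tz": -0.036,"twist": 0}
    - {"tx": 0,"ty": 0.034,"tz": -0.036,"twist": 0}
    - {"tx": 0,"ty": 0,"tz": 0,"twist": 0}

```text
clock: 4.9
position: [0.2011, -0.4213, 1.0111]
ee_rot: [2.17, 0.5, 0.258]
force: [-0.3, 0.2, 0.1]
width: 0.996
gripper_force: 0.0
```

```bash
python3 st.py
```

```text
q [ 0.5043  0.1066  0.9757  0.1337 -0.3818  2.0022 -0.0201] p [ 0.2011 -0.4213  1.0111] t 4.9 F [-0.3197  0.2111  0.1112] 
x [0.8979 0.4402 0.0058] y [ 0.26   -0.5409  0.7999] z [ 0.3552 -0.7167 -0.6001] dq 0.051812874055524705
```

```bash
cat > kin.py <<'E'
import numpy as np
from scipy.optimize import least_squares
from scipy.spatial.transform import Rotation as R
D=[([1.0134,.4345,.025,1.5732,-.0116,1.134,-.0751],[.2745,-.5615,.2056],R.from_rotvec([3.0607,.7081,0]).as_matrix()),
([1.00824,.38539,.03272,1.45037,-.0127,1.30903,-.07416],[.27407,-.56069,.28559],R.from_rotvec([-3.05797,-.70754,.00145]).as_matrix())]
for q,p,x,y,z in [
([.8544,.3496,.345,.7145,-.135,2.0026,-.0049],[.2622,-.5384,.6212],[.8989,.4381,.0013],[.4362,-.8953,.09],[.0405,-.0803,-.9959]),
([.7017,.2063,.4939,.7219,-.1248,2.0025,-.0077],[.2381,-.4901,.7016],[.8988,.4383,.0028],[.426,-.8752,.2291],[.1028,-.2048,-.9734]),
([.5058,.1284,.7229,.5112,-.144,2.002,-.0114],[.2273,-.4681,.8379],[.8985,.439,.0035],[.3779,-.7775,.5027],[.2234,-.4503,-.8645]),
([.4766,.1136,.8303,.3021,-.2133,2.0022,-.0133],[.2159,-.4491,.9374],[.8981,.4398,.0054],[.318,-.6577,.6829],[.3038,-.6116,-.7305]),
([.5043,.1066,.9757,.1337,-.3818,2.0022,-.0201],[.2011,-.4213,1.0111],[.8979,.4402,.0058],[.26,-.5409,.7999],[.3552,-.7167,-.6001])]:
    D.append((q,p,np.array([x,y,z]).T))
ry=lambda a:R.from_euler('y',a).as_matrix()
rz=lambda a:R.from_euler('z',a).as_matrix()
def fk(q,P,s):
    o1,h,L1,L2,L3,o7,a1,a2,a3=P
    M=rz(s[0]*q[0]+o1);p=np.array([0,0,h])
    p=p+M@[a1,0,0];M=M@ry(q[1])@rz(s[1]*q[2]);p=p+M@[a2,0,L1]
    M=M@ry(q[3])@rz(s[2]*q[4]);p=p+M@[-a2,0,L2];F=M[:,2]
    M=M@ry(q[5]);p=p+M@[a3,0,0];M=M@rz(s[3]*q[6]+o7);p=p+M@[0,0,L3];return p,M
def load():
    d=np.load("kin.npz");return d["P"],d["s"]
if __name__=="__main__":
    import itertools
    best=None
    for s in itertools.product([1,-1],repeat=4):
      for o1 in(-2.13,-.1,0,3.0,1.5,-1.5):
       for o7 in (0,1.57,3.14,-1.57):
        f=lambda P:np.concatenate([np.r_[(fk(q,P,s)[0]-p)*3,(fk(q,P,s)[1]-M).ravel()] for q,p,M in D])
        r=least_squares(f,[o1,.36,.45,.45,.25,o7,0,0,0],max_nfev=30)
        if best is None or r.cost<best[0]: best=(r.cost,s,r.x)
    print(best)
    for q,p,M in D: print(np.round(fk(q,best[2],best[1])[0]-p,4),np.abs(fk(q,best[2],best[1])[1]-M).max())
    np.savez("kin.npz",P=best[2],s=best[1])
E
time python3 kin.py
```

```text
(np.float64(0.006206320110480213), (1, 1, 1, 1), array([-2.16725732,  0.37787272,  0.43606572,  0.42685645,  0.39514262,
        1.63142295,  0.00775326,  0.01728353, -0.0244077 ]))
[-0.0103 -0.0054  0.0005] 0.0038523124732061653
[-0.009  -0.0079 -0.0004] 0.0037771080413506186
[-0.0049  0.0067 -0.0028] 0.006249731584103413
[-0.0022 -0.0039 -0.0027] 0.008873502139000525
[-0.0026 -0.0028  0.0006] 0.023687791961023025
[-0.0008  0.001   0.0022] 0.031538880316180684
[0.0013 0.0024 0.0026] 0.03831752706347202
real	0m40.474s
user	0m40.916s
sys	0m0.036s
```

```bash
cat > kin2.py <<'E'
from kin import *
import itertools
out=[]
def fk2(q,P,s):
    o=P[9:14];q=np.array(q)+np.r_[0,o,0]
    return fk(q,P[:9],s)
for s in itertools.product([1,-1],repeat=4):
  for o1 in(-2.13,-.1,1.5):
   for o7 in (0,1.57,3.14,-1.57):
    f=lambda P:np.r_[np.concatenate([np.r_[(fk2(q,P,s)[0]-p)*3,(fk2(q,P,s)[1]-M).ravel()] for q,p,M in D]),P[9:]*.003,P[6:9]*.01]
    r=least_squares(f,[o1,.36,.45,.45,.25,o7,0,0,0,0,0,0,0,0],max_nfev=25)
    out.append((r.cost,s,r.x))
out.sort(key=lambda t:t[0]);seen=set()
for c,s,x in out:
    if s not in seen: seen.add(s);print(round(c,6),s,np.round(x,3))
E
python3 kin2.py
```

```text
0.002074 (1, 1, 1, 1) [-2.187  0.354  0.457  0.435  0.388  1.666  0.038  0.004 -0.013 -0.049
  0.048  0.055 -0.016 -0.007]
0.002146 (1, 1, -1, 1) [-2.181  0.348  0.464 -0.434  0.392  1.669  0.041 -0.005 -0.019 -0.053
  0.043 -3.081 -0.015  3.133]
0.00222 (-1, -1, -1, -1) [-0.038  0.354  0.458  0.434  0.387  1.475  0.036  0.011 -0.012 -0.056
  0.055  0.078 -0.018 -0.022]
0.00231 (-1, 1, 1, -1) [-0.038  0.354 -0.458 -0.434  0.387  1.475  0.036 -0.011 -0.012 -3.197
  0.055  0.078 -0.018  3.12 ]
0.002435 (-1, -1, 1, -1) [-0.049  0.344  0.468 -0.435  0.391  1.473  0.041 -0.    -0.019 -0.067
  0.044 -3.075 -0.014  3.14 ]
0.008199 (-1, -1, -1, 1) [ 0.106  0.379  0.435  0.409  0.376 -4.741 -0.019  0.058 -0.025  0.029
  0.234  0.091 -0.11  -0.093]
0.008338 (-1, 1, -1, -1) [-0.848  0.333 -0.463  0.429  0.423  1.575  0.068 -0.148 -0.004  2.694
 -0.843 -3.095 -0.     0.376]
0.008411 (1, 1, 1, -1) [-2.331  0.381  0.433  0.41   0.378 -4.682 -0.015  0.051 -0.026  0.032
  0.23   0.07  -0.109 -0.076]
0.009273 (1, -1, 1, 1) [-1.352  0.332 -0.465  0.43   0.425  1.565  0.068 -0.148 -0.005  2.691
 -0.876
[... 196 characters left out ...]
.418  0.369  1.535  0.004  0.03  -0.041 -0.035
  0.264 -3.164 -0.102  3.215]
0.011533 (-1, 1, -1, 1) [-0.87   0.402 -0.366  0.397  0.418  1.637  0.071 -0.185 -0.018  2.568
 -0.789 -3.12  -0.103  0.513]
0.014216 (1, -1, 1, -1) [-1.337  0.487 -0.253  0.4    0.405  1.498  0.058 -0.169 -0.037  2.555
 -0.815 -3.115 -0.113  0.516]
0.046012 (-1, 1, 1, 1) [ 0.085  0.234 -0.596 -0.414  0.35   1.552 -0.052 -0.087  0.029 -3.055
  0.204  0.157 -0.111  2.933]
0.07848 (1, -1, -1, 1) [-1.889  0.624 -0.096 -0.388  0.457  1.637  0.087  0.149 -0.29   2.862
 -0.305 -0.323  0.045 -2.555]
0.200261 (1, -1, -1, -1) [-1.297  0.759  0.147  0.478  0.287  1.279  0.174  0.096 -0.109  2.474
 -1.245 -2.625  0.373  0.026]
```

Call:
move_arm:
  motion:
    - {"tx": 0.01,"ty": -0.038,"tz": 0.018,"twist": 0}
    - {"tx": 0.01,"ty": -0.038,"tz": 0.018,"twist": 0}
    - {"tx": 0.01,"ty": -0.038,"tz": 0.018,"twist": 0}
    - {"tx": 0.01,"ty": -0.038,"tz": 0.018,"twist": 0}
    - {"tx": 0.01,"ty": -0.038,"tz": 0.018,"twist": 0}

```text
clock: 5.4
position: [0.2041, -0.3844, 0.8906]
ee_rot: [2.299, 0.413, 0.368]
force: [0.0, -3.1, 0.7]
width: 0.999
gripper_force: 0.0
```

```bash
python3 st.py
```

```text
q [ 0.1784 -0.2861  0.2142  0.8993  0.5154  1.7525 -0.5066] p [ 0.2041 -0.3844  0.8906] t 5.4 F [ 0.0079 -3.0519  0.6511] 
x [0.9061 0.4002 0.1369] y [ 0.182  -0.6611  0.7279] z [ 0.3818 -0.6346 -0.6719] dq 2.132971684244923
```

Call:
move_arm:
  motion:
    - {"tx": 0.01,"ty": -0.038,"tz": 0.018,"twist": 0}
    - {"tx": 0.01,"ty": -0.038,"tz": 0.018,"twist": 0}
    - {"tx": 0.01,"ty": -0.038,"tz": 0.018,"twist": 0}
    - {"tx": 0.01,"ty": -0.038,"tz": 0.018,"twist": 0}
    - {"tx": 0.01,"ty": -0.038,"tz": 0.018,"twist": 0}
    - {"tx": 0,"ty": 0,"tz": 0,"twist": 0}

```text
clock: 6.0
position: [0.2394, -0.3173, 0.7484]
ee_rot: [2.312, 0.419, 0.352]
force: [-0.7, -1.1, 0.9]
width: 1.002
gripper_force: 0.0
```

```bash
python3 st.py
```

```text
q [ 0.5922 -0.4371 -0.1116  1.4153  0.3582  1.4426 -0.6504] p [ 0.2394 -0.3173  0.7484] t 6.0 F [-0.66   -1.104   0.8852] 
x [0.9088 0.3978 0.1261] y [ 0.1925 -0.6677  0.7191] z [ 0.3702 -0.6293 -0.6834] dq 0.14737917403259618
```

```bash
cat > kin3.py <<'E'
from kin import *
def frame(a,b,c):return np.array([a,b,c]).T
D=D+[([.1784,-.2861,.2142,.8993,.5154,1.7525,-.5066],[.2041,-.3844,.8906],frame([.9061,.4002,.1369],[.182,-.6611,.7279],[.3818,-.6346,-.6719])),
([.5922,-.4371,-.1116,1.4153,.3582,1.4426,-.6504],[.2394,-.3173,.7484],frame([.9088,.3978,.1261],[.1925,-.6677,.7191],[.3702,-.6293,-.6834]))]
# P: o1,h, (x,y offsets before j2),(x,y,L1),(x,y,L2),(x,y),(o7,L3)
def fk(q,P,s=-1,wr=False):
    o1,h,a1,b1,a2,b2,L1,a3,b3,L2,a4,b4,o7,L3=P
    M=rz(s*q[0]+o1);p=np.array([0,0,h])+M@[a1,b1,0]
    M=M@ry(q[1])@rz(s*q[2]);p=p+M@[a2,b2,L1]
    M=M@ry(q[3])@rz(s*q[4]);p=p+M@[a3,b3,L2]
    M=M@ry(q[5]);p=p+M@[a4,b4,0];M=M@rz(s*q[6]+o7);return p+M@[0,0,L3],M
def fit(D,s):
    f=lambda P:np.r_[np.concatenate([np.r_[(fk(q,P,s)[0]-p)*3,(fk(q,P,s)[1]-M).ravel()] for q,p,M in D]),np.array(P)[[2,3,4,5,7,8,10,11]]*.01]
    return min((least_squares(f,[o1,.36,0,0,0,0,.45,0,0,.44,0,0,o7,.39]) for o1 in(0,-2.1) for o7 in(0,1.57,-1.57,3.14)),key=lambda r:r.cost)
if __name__=="__main__":
    for s in(1,-1):
        r=fit(D,s);print(s,r.cost,np.round(r.x,4))
        for q,p,M in D: print(np.round(1000*(fk(q,r.x,s)[0]-p)),np.round(np.abs(fk(q,r.x,s)[1]-M).max(),4))
E
python3 kin3.py
```

```text
1 0.1430015626784443 [-2.1498  0.2127  0.0556 -0.1355  0.0572  0.1415  0.8215  0.0901  0.008
  0.4194  0.1695  0.008   1.6973  0.466 ]
[13.  9.  5.] 0.0401
[13.  7.  6.] 0.0401
[  4. -21.  13.] 0.0379
[-17.  11.  13.] 0.0389
[-10.  18.  -1.] 0.0564
[11. -3. -3.] 0.0754
[ 24. -16.   3.] 0.0894
[ 37.  18. -18.] 0.181
[-65. -29. -19.] 0.1604
-1 2.3467022513275806e-07 [ 0.0000e+00  2.7210e-01  0.0000e+00 -3.6300e-02  0.0000e+00 -1.6700e-02
  5.5760e-01  1.0000e-04 -2.0000e-04  4.2770e-01  0.0000e+00 -2.0000e-04
  1.5708e+00  3.9140e-01]
[0. 0. 0.] 0.0
[ 0. -0. -0.] 0.0
[-0.  0. -0.] 0.0001
[0. 0. 0.] 0.0001
[-0. -0.  0.] 0.0001
[ 0. -0.  0.] 0.0001
[-0.  0. -0.] 0.0001
[0. 0. 0.] 0.0001
[-0. -0. -0.] 0.0001
```

```bash
cat > sim.py <<'E'
from kin3 import *
from scipy.optimize import lsq_linear
try: P=np.load("P.npy")
except Exception: P=fit(D,-1).x;np.save("P.npy",P)
lo=np.array([-2.62,-.44,-1.27,.08,-1.32,.12,-2.74]);hi=np.array([2.62,2.09,1.32,2.57,4.46,2.003,2.74])
vm=np.array([2.22,2.22,3.01,3.01,3.14,3.14,3.14])*.07
FK=lambda q:fk(q,P,-1)
def err(q,p,M,wr):
    a,B=FK(q);return np.r_[p-a,wr*R.from_matrix(M@B.T).as_rotvec()]
def jac(q,wr):
    a,B=FK(q);J=np.zeros((6,7))
    for i in range(7):
        d=np.array(q,float);d[i]+=1e-6;c,E=FK(d);J[:3,i]=(c-a)/1e-6;J[3:,i]=wr*R.from_matrix(E@B.T).as_rotvec()/1e-6
    return J
def row(q,tx,ty,tz,tw,wr=.3,lam=.02,it=4):
    q=np.array(q,float);p,M=FK(q);p=p+M@[tx,ty,tz];M=M@rz(tw*np.pi/2);q0=q.copy()
    l=np.maximum(lo,q0-vm)-1e-9;h=np.minimum(hi,q0+vm)+1e-9
    for _ in range(it):
        J=jac(q,wr);e=err(q,p,M,wr);A=np.vstack([J,lam*np.eye(7)]);b=np.r_[e,np.zeros(7)]
        q=q+lsq_linear(A,b,(np.minimum(l-q,-1e-9),np.maximum(h-q,1e-9))).x
    return np.clip(q,l,h)
def ik(p,M,q0s=None,n=60,seed=0):
    g=np.random.default_rng(seed);best=None
    for k in range(n):
        q0=g.uniform(lo+.05,hi-.05) if q0s is None or k>=len(q0s) else q0s[k]
        r=least_squares(lambda q:err(q,p,M,.3),np.clip(q0,lo+1e-4,hi-1e-4),bounds=(lo,hi),max_nfev=60)
        if best is None or r.cost<best[0]: best=(r.cost,r.x)
        if best[0]<1e-10:break
    return best
def Mh(az,el,sg=1):
    z=np.array([np.cos(el)*np.cos(az),np.cos(el)*np.sin(az),-np.sin(el)]);y=sg*np.array([-np.sin(az),np.cos(az),0]);return np.c_[np.cross(y,z),y,z]
if __name__=="__main__":
    np.set_printoptions(precision=3,suppress=True)
    for wr in(.1,.3,1):
        q=D[1][0]
        for _ in range(8):q=row(q,0,0,-.05,0,wr)
        q=row(q,0,0,0,0,wr);print(wr,q,FK(q)[0],FK(q)[1][:,2])
        q=D[2][0]
        for _ in range(4):q=row(q,0,0,-.05,0,wr)
        print(wr,q,FK(q)[0],FK(q)[1][:,2])
    for az in(0.03,.13,.24):
        for el in(.6,.7):
            for sg in(1,-1):
                M=Mh(az,el,sg);print(az,el,sg,ik(np.array([.447,.300,.121])+.019*M[:,2],M),ik(np.array([.594,-.035,.244])+.019*M[:,2],M))
E
python3 sim.py
```

```text
0.1 [ 0.907  0.339  0.252  0.579 -0.103  2.003 -0.034] [ 0.27  -0.552  0.68 ] [ 0.104 -0.201 -0.974]
0.1 [ 0.75   0.186  0.433  0.499 -0.112  2.003 -0.032] [ 0.241 -0.495  0.806] [ 0.203 -0.401 -0.893]
0.3 [ 0.846  0.342  0.366  0.648 -0.145  2.003 -0.005] [ 0.266 -0.545  0.654] [ 0.073 -0.147 -0.986]
0.3 [ 0.677  0.186  0.531  0.607 -0.133  2.003 -0.012] [ 0.239 -0.491  0.762] [ 0.16  -0.321 -0.934]
1 [ 0.857  0.35   0.326  0.764 -0.123  2.003 -0.008] [ 0.259 -0.53   0.6  ] [ 0.016 -0.034 -0.999]
1 [ 0.698  0.208  0.486  0.793 -0.117  2.003 -0.007] [ 0.234 -0.482  0.671] [ 0.071 -0.141 -0.988]
0.03 0.6 1 (np.float64(2.2545378103739388e-15), array([-1.347,  0.519,  0.077,  2.531,  1.832,  0.908, -1.474])) (np.float64(1.4500020739010406e-14), array([-0.665,  0.135,  0.729,  2.531,  3.412,  0.481, -1.836]))
0.03 0.6 -1 (np.float64(7.380578250309808e-16), array([-1.397,  0.523,  0.142,  2.535,  1.847,  0.877,  1.65 ])) (np.float64(3.459236884895442e-15), array([ 0.296,  0.152, -0.355,  2.467,  3.022,  0.443,  1.708]))
0.03 0.7 1 (np.float64(1.6943074209309099e-15), array([-0.592,  0.556
[... 1371 characters left out ...]
([-0.813,  0.379,  1.317,  2.498,  4.249,  0.924, -2.372]))
0.24 0.6 -1 (np.float64(2.134835740501146e-06), array([-0.277,  0.882, -1.27 ,  2.57 ,  1.941,  1.666,  2.092])) (np.float64(5.268927929932908e-11), array([-0.813,  0.381,  1.32 ,  2.498,  4.25 ,  0.927,  0.768]))
0.24 0.7 1 (np.float64(8.660645886342308e-21), array([-0.829,  0.426, -0.364,  2.565,  2.046,  0.903, -1.278])) (np.float64(1.942625597315138e-18), array([ 1.151,  0.324, -1.153,  2.303,  3.134,  0.129, -1.174]))
0.24 0.7 -1 (np.float64(3.236158492182167e-18), array([-0.845,  0.424, -0.344,  2.566,  2.05 ,  0.896,  1.857])) (np.float64(4.834076968225622e-18), array([ 0.829,  0.205, -0.747,  2.319,  3.96 ,  0.218,  1.088]))
```

```bash
nproc
cat > beam.py <<'E'
import numpy as np,sys
from sim import P,lo,hi,vm,FK,Mh
WR=.55;LAM=.02
def Rz(a):
    c,s,z,o=np.cos(a),np.sin(a),0*a,0*a+1;return np.stack([c,-s,z,s,c,z,z,z,o],-1).reshape(-1,3,3)
def Ry(a):
    c,s,z,o=np.cos(a),np.sin(a),0*a,0*a+1;return np.stack([c,z,s,z,o,z,-s,z,c],-1).reshape(-1,3,3)
def bfk(q):
    o1,h,a1,b1,a2,b2,L1,a3,b3,L2,a4,b4,o7,L3=P
    n=len(q);ax=[];og=[];p=np.zeros((n,3));p[:,2]=h;Z=np.tile([0,0,-1.],(n,1))
    ax.append(Z);og.append(p);M=Rz(-q[:,0]+o1);p=p+M@[a1,b1,0]
    ax.append(M[:,:,1]);og.append(p);M=M@Ry(q[:,1]);ax.append(-M[:,:,2]);og.append(p);M=M@Rz(-q[:,2]);p=p+M@[a2,b2,L1];el=p
    ax.append(M[:,:,1]);og.append(p);M=M@Ry(q[:,3]);ax.append(-M[:,:,2]);og.append(p);M=M@Rz(-q[:,4]);p=p+M@[a3,b3,L2]
    ax.append(M[:,:,1]);og.append(p);M=M@Ry(q[:,5]);p=p+M@[a4,b4,0];ax.append(-M[:,:,2]);og.append(p);M=M@Rz(-q[:,6]+o7)
    w=p;p=p+M@[0,0,L3];A=np.stack(ax,1);O=np.stack(og,1)
    J=np.concatenate([np.cross(A,p[:,None]-O),WR*A],-1).transpose(0,2,1);return p,M,J,w,el
def rv(E):
    v=np.stack([E[:,2,1]-E[:,1,2],E[:,0,2]-E[:,2,0],E[:,1,0]-E[:,0,1]],-1)/2
    s=np.linalg.norm(v,axis=1);c=(np.trace(E,axis1=1,axis2=2)-1)/2;a=np.arctan2(s,c);return v*(a/np.maximum(s,1e-9))[:,None]
def brow(q,d,tw,it=3):
    p,M,_,_,_=bfk(q);p=p+np.einsum('nij,nj->ni',M,d);M=M@Rz(tw*np.pi/2)
    l=np.maximum(lo,q-vm);h=np.minimum(hi,q+vm)
    for _ in range(it):
        a,B,J,_,_=bfk(q);e=np.concatenate([p-a,WR*rv(M@B.transpose(0,2,1))],1)
        fix=np.zeros_like(q,bool);dq=np.zeros_like(q)
        for k in range(3):
            Jf=J*(~fix)[:,None,:];ee=e-np.einsum('nij,nj->ni',J,np.where(fix,dq,0))
            s=np.einsum('nji,nj->ni',Jf,np.linalg.solve(Jf@Jf.transpose(0,2,1)+LAM**2*np.eye(6),ee[...,None])[...,0])
            dq=np.where(fix,dq,s);bad=((q+dq<l)|(q+dq>h))&~fix
            dq=np.clip(q+dq,l,h)-q;fix|=bad
        q=q+dq
    return q
def ok(q):
    p,M,_,w,el=bfk(q);z=M[:,:,2];g=np.ones(len(q),bool)
    for s in(0,.1,.2,.3,.4):
        x=p-s*z;g&=(x[:,2]>.3)&(x[:,0]>-.3)&(np.abs(x[:,1])<1)&~((x[:,0]>.36)&(np.abs(x[:,1]+.04)<.25)&(x[:,2]<.9))&~((x[:,1]>.5)&(x[:,2]<.45))&(np.hypot(x[:,0],x[:,1])>.17)
    g&=(w[:,2]>.3);return g
dirs=np.array([[i,j,k] for i in(-1,0,1) for j in(-1,0,1) for k in(-1,0,1) if i or j or k],float);dirs/=np.linalg.norm(dirs,axis=1)[:,None]
acts=[(d*.04,0.) for d in dirs]+[(d*0,t) for d in dirs[:1] for t in(.09,-.09)]
AD=np.array([a[0] for a in acts]);AT=np.array([a[1] for a in acts]);NR=6
def rollout(q,DD,TT,n=NR):
    # DD world direction per act fixed in tool axes at start
    p,M,_,_,_=bfk(q);d=np.einsum('nji,nj->ni',M,DD);g=np.ones(len(q),bool)
    for _ in range(n):
        q=brow(q,d,TT);g&=ok(q)
    return q,g,d
def cost(q,zt):
    z=bfk(q)[1][:,:,2];return np.arccos(np.clip(z@zt,-1,1))
def beam(q0,zt,B=60,depth=14):
    S=np.array([q0]);H=[[]];best=(9,)
    for k in range(depth):
        n=len(S);Q=np.repeat(S,len(acts),0);DD=np.tile(AD,(n,1));TT=np.tile(AT,n)
        q,g,d=rollout(Q,DD,TT);c=cost(q,zt);c[~g]=9
        idx=np.argsort(c);keep=[];seen=[]
        for i in idx:
            if c[i]>8 or len(keep)>=B:break
            if all(np.abs(q[i]-s).max()>.12 for s in seen):keep.append(i);seen.append(q[i])
        H=[H[i//len(acts)]+[i%len(acts)] for i in keep];S=q[keep]
        print(k,round(float(c[keep[0]]),3),bfk(S[:1])[1][0][:,2],S[0],H[0],flush=True)
        if c[keep[0]]<best[0]:best=(c[keep[0]],H[0],S[0])
        if best[0]<.06:break
    return best
if __name__=="__main__":
    np.set_printoptions(precision=3,suppress=True)
    from cell import arm
    q0=np.array(arm.observe()["joints"]);print(np.abs(bfk(q0[None])[0][0]-arm.observe()["position"]).max())
    zt=Mh(.1,.65)[:,2];b=beam(q0,zt);print(b)
    q=q0[None]
    for a in b[1]:
        q2,g,d=rollout(q,AD[a:a+1],AT[a:a+1]);print(AD[a],AT[a],"tool",d[0],"->",q2[0],bfk(q2)[0][0],bfk(q2)[1][0][:,2]);q=q2
E
time timeout 500 python3 beam.py
```

```text
4
2.086426882064174e-05Traceback (most recent call last):
  File "beam.py", line 67, in <module>
    zt=Mh(.1,.65)[:,2];b=beam(q0,zt);print(b)
                         ~~~~^^^^^^^
  File "beam.py", line 59, in beam
    print(k,round(float(c[keep[0]]),3),bfk(S[:1])[1][0][:,2],S[0],H[0],flush=True)
                          ~~~~^^^
IndexError: list index out of range

real	0m0.414s
user	0m0.837s
sys	0m0.036s
```

```bash
sed -i 's/&(np.hypot(x\[:,0\],x\[:,1\])>.17)/\&((np.hypot(x[:,0],x[:,1])>.15)|(s>.2))/' beam.py; time timeout 500 python3 beam.py
```

```text
2.086426882064174e-05
0 0.747 [ 0.4   -0.516 -0.757] [ 1.525 -0.44   0.035  1.682 -0.404  1.32   0.359] [np.int64(3)]
1 0.56 [ 0.633 -0.449 -0.63 ] [ 0.857  0.198  0.584  0.08  -0.767  2.003 -0.311] [np.int64(5), np.int64(22)]
2 0.127 [ 0.818 -0.041 -0.573] [ 2.62  -0.187 -1.27   0.08  -1.32   2.003 -0.734] [np.int64(16), np.int64(25), np.int64(22)]
3 0.074 [ 0.828  0.033 -0.56 ] [ 1.468  0.579  0.121  0.08  -1.255  2.003 -0.568] [np.int64(16), np.int64(22), np.int64(0), np.int64(11)]
4 0.025 [ 0.801  0.058 -0.596] [ 1.021  0.216  0.505  1.126 -1.053  1.712  0.217] [np.int64(16), np.int64(22), np.int64(0), np.int64(11), np.int64(12)]
(np.float64(0.02517656508529154), [np.int64(16), np.int64(22), np.int64(0), np.int64(11), np.int64(12)], array([ 1.021,  0.216,  0.505,  1.126, -1.053,  1.712,  0.217]))
[0.    0.028 0.028] 0.0 tool [ 0.015  0.001 -0.037] -> [ 0.89  -0.274 -0.697  0.725  0.471  2.003 -0.712] [ 0.239 -0.15   0.913] [ 0.376 -0.631 -0.679]
[0.028 0.    0.028] 0.0 tool [ 0.029  0.026 -0.009] -> [ 1.822 -0.137 -1.27   0.221  0.022  1.976 -0.561] [ 0.327 -0.128  1.03 ] [ 0.659 -0.517 -0.545]
[-0.023 -0.023 -0.023] 0.0 tool [-0.038 -0.007  0.009] -> [ 1.5   -0.26  -0.13   0.804 -0.719  1.817 -0.1  ] [ 0.268 -0.222  0.938] [ 0.704 -0.366 -0.608]
[ 0.    -0.028  0.028] 0.0 tool [-0.007  0.039 -0.007] -> [ 1.468  0.579  0.121  0.08  -1.255  2.003 -0.568] [ 0.325 -0.556  0.859] [ 0.828  0.033 -0.56 ]
[ 0.    0.   -0.04] 0.0 tool [-0.032 -0.009  0.022] -> [ 1.021  0.216  0.505  1.126 -1.053  1.712  0.217] [ 0.362 -0.512  0.692] [ 0.801  0.058 -0.596]
real	0m0.719s
user	0m1.183s
sys	0m0.028s
```

```bash
cat > beam2.py <<'E'
import beam as b,numpy as np,sys,json
from beam import *
np.set_printoptions(precision=3,suppress=True)
b.acts=[(d*s,0.) for d in dirs for s in(.04,.012)]+[(d*0,t) for d in dirs[:1] for t in(.09,-.09,.03,-.03)]
b.AD=np.array([a[0] for a in b.acts]);b.AT=np.array([a[1] for a in b.acts])
def ok(q):
    p,M,_,w,el=bfk(q);z=M[:,:,2];g=(w[:,2]>.3)&(q[:,2]<1.25)&(q[:,2]>-1.22)
    for s in(0,.1,.2,.3,.4):
        x=p-s*z;g&=(x[:,2]>.2)&(x[:,0]>-.3)&(np.abs(x[:,1])<1)&~((x[:,0]>.36)&(np.abs(x[:,1]+.04)<.25)&(x[:,2]<.9))&~((x[:,1]>.5)&(x[:,2]<.45))&((np.hypot(x[:,0],x[:,1])>.15)|(s>.2))&~((x[:,0]>.35)&(x[:,1]>.15)&(x[:,2]<.33))
    return g
b.ok=ok
az,el=float(sys.argv[1]),.66
tgt=np.array([.30,.285,.245])
def mk(sg):
    Mt=Mh(az,el,sg)
    def cost(q,zt):
        p,M,_,_,_=bfk(q);a=np.arccos(np.clip(M[:,:,2]@Mt[:,2],-1,1));t=np.arccos(np.clip(M[:,:,1]@Mt[:,1],-1,1))
        return a+.25*t+.8*np.linalg.norm(p-tgt,axis=1)
    return cost
if __name__=="__main__":
    from cell import arm
    q0=np.array(arm.observe()["joints"])
    for sg in(1,-1):
        b.cost=mk(sg);r=b.beam(q0,None,B=int(sys.argv[2]),depth=int(sys.argv[3]));print("SG",sg,r[0],r[2]);q=q0[None]
        for a in r[1]:
            q2,g,d=rollout(q,b.AD[a:a+1],b.AT[a:a+1]);print("W",b.AD[a],"tool",d[0],b.AT[a],"->",q2[0],bfk(q2)[0][0],bfk(q2)[1][0][:,2]);q=q2
E
time timeout 550 python3 beam2.py .1 150 22 | grep -v "^[0-9]* [0-9.]* \[" | cut -c1-400
```

```text
SG 1 0.2327994443653781 [-0.698 -0.094 -0.757  2.352  0.838  0.869 -0.316]
W [-0.023 -0.023 -0.023] tool [-0.033 -0.006  0.022] 0.0 -> [ 1.012 -0.425  0.221  1.721 -0.071  1.045  0.049] [ 0.109 -0.464  0.62 ] [ 0.365 -0.623 -0.692]
W [0.   0.04 0.  ] tool [ 0.016 -0.027 -0.025] 0.0 -> [ 1.945 -0.44  -0.204  1.814 -0.822  1.32   0.807] [ 0.189 -0.366  0.599] [ 0.575 -0.484 -0.66 ]
W [-0. -0. -0.] tool [0. 0. 0.] -0.09 -> [ 1.766 -0.44  -0.127  1.818 -0.748  1.257  1.575] [ 0.189 -0.367  0.599] [ 0.575 -0.483 -0.66 ]
W [-0. -0. -0.] tool [0. 0. 0.] -0.09 -> [ 1.685 -0.44  -0.091  1.817 -0.711  1.231  2.385] [ 0.189 -0.368  0.6  ] [ 0.575 -0.482 -0.661]
W [ 0.     0.028 -0.028] tool [0.036 0.017 0.005] 0.0 -> [ 1.617 -0.44   0.094  2.2   -0.783  1.175  2.74 ] [ 0.157 -0.309  0.425] [ 0.64  -0.341 -0.688]
W [0.   0.04 0.  ] tool [ 0.022  0.03  -0.014] 0.0 -> [ 2.105 -0.44  -0.221  1.935 -0.774  1.818  2.74 ] [ 0.187 -0.181  0.506] [ 0.64  -0.012 -0.768]
W [ 0.023  0.023 -0.023] tool [0.011 0.021 0.032] 0.0 -> [ 1.437 -0.44  -0.296  2.276 -0.885  1.223  2.439] [ 0.319 -0.12   0.366] [ 0.6
[... 5089 characters left out ...]
15  -0.136  0.303] [ 0.786  0.081 -0.613]
W [0.012 0.    0.   ] tool [0.007 0.001 0.009] 0.0 -> [ 2.013 -0.262 -0.187  2.508 -0.887  1.427  0.723] [ 0.222 -0.136  0.303] [ 0.786  0.081 -0.613]
W [0.008 0.008 0.   ] tool [ 0.005 -0.008  0.007] 0.0 -> [ 2.119 -0.432 -0.371  2.57  -0.994  1.497  0.66 ] [ 0.273 -0.085  0.304] [ 0.785  0.082 -0.613]
W [ 0.007 -0.007  0.007] tool [0.01  0.007 0.001] 0.0 -> [ 2.113 -0.42  -0.523  2.433 -1.103  1.473  0.5  ] [ 0.314 -0.127  0.346] [ 0.785  0.082 -0.613]
W [-0.007  0.007 -0.007] tool [-0.01  -0.007 -0.001] 0.0 -> [ 2.121 -0.432 -0.372  2.57  -0.994  1.498  0.66 ] [ 0.273 -0.085  0.304] [ 0.785  0.082 -0.613]
real	0m23.990s
user	0m23.012s
sys	0m1.452s
```

```bash
sed -e 's/\.8\*np.linalg/W*np.linalg/' -e 's/^az,el.*/az,el=float(sys.argv[1]),.64;W=float(sys.argv[4]);SG=int(sys.argv[5])/' -e 's/for sg in(1,-1):/for sg in(SG,):/' beam2.py > beam3.py
export OPENBLAS_NUM_THREADS=1
for a in ".1 600 20 .4 1" ".1 600 20 .8 -1" ".1 600 20 .4 -1" ".1 600 20 1.2 1"; do timeout 280 python3 beam3.py $a > "o_${a// /_}.txt" & done; wait; date; for f in o_*; do echo $f; grep SG $f; tail -3 $f|cut -c1-200; done
```

```text
Mon Nov 30 22:08:21 UTC 2026
o_.1_600_20_.4_-1.txt
SG -1 0.08971058237256245 [ 0.416 -0.44  -1.161  2.302  0.564  0.339 -2.74 ]
W [-0. -0. -0.] tool [0. 0. 0.] 0.03 -> [ 0.416 -0.44  -1.161  2.302  0.564  0.339 -2.74 ] [0.423 0.257 0.343] [ 0.794  0.088 -0.602]
W [-0. -0. -0.] tool [0. 0. 0.] -0.03 -> [ 0.365 -0.404 -1.154  2.302  0.684  0.376 -2.582] [0.423 0.257 0.343] [ 0.794  0.088 -0.602]
W [-0. -0. -0.] tool [0. 0. 0.] 0.03 -> [ 0.416 -0.44  -1.161  2.302  0.564  0.339 -2.74 ] [0.423 0.257 0.343] [ 0.794  0.088 -0.602]
o_.1_600_20_.4_1.txt
SG 1 0.03905950783819668 [-0.808  0.126 -1.138  2.451  1.052  1.283 -0.882]
W [-0. -0. -0.] tool [0. 0. 0.] -0.09 -> [-0.731 -0.361 -0.76   2.025  0.697  1.254  0.37 ] [0.271 0.287 0.485] [ 0.794  0.082 -0.602]
W [ 0.    0.   -0.04] tool [0.03  0.011 0.024] 0.0 -> [-0.793  0.13  -1.156  2.45   1.054  1.287 -0.601] [0.272 0.287 0.246] [ 0.794  0.082 -0.603]
W [-0. -0. -0.] tool [0. 0. 0.] 0.03 -> [-0.808  0.126 -1.138  2.451  1.052  1.283 -0.882] [0.272 0.287 0.246] [ 0.794  0.082 -0.603]
o_.1_600_20_.8_-1.txt
SG -1 0.16880963977186553 [ 0.27  -0.44  -1.155  2.288  0.614  0.469 -2.74 ]
W [0.012 0.    0.   ] tool [0.007 0.003 0.01 ] 0.0 -> [ 0.278 -0.3   -0.92   2.19   0.637  0.421 -2.496] [0.491 0.219 0.397] [ 0.792  0.079 -0.606]
W [-0.008  0.    -0.008] tool [-0.012 -0.003 -0.002] 0.0 -> [ 0.34  -0.395 -1.027  2.328  0.65   0.326 -2.618] [0.441 0.219 0.346] [ 0.792  0.079 -0.606]
W [-0.008  0.008  0.   ] tool [-0.003 -0.01  -0.006] 0.0 -> [ 0.27  -0.44  -1.155  2.288  0.614  0.469 -2.74 ] [0.39  0.27  0.347] [ 0.791  0.079 -0.607]
o_.1_600_20_1.2_1.txt
this script no longer has the robotException ignored in: <_io.TextIOWrapper mode='rw' encoding='UTF-8'>
Traceback (most recent call last):
BrokenPipeError: [Errno 32] Broken pipe
```

Excellent: a plan reaches the slanted pregrasp exactly. View it in full.

```bash
grep "^W" o_.1_600_20_.4_1.txt; python3 st.py
```

```text
W [-0. -0. -0.] tool [0. 0. 0.] -0.09 -> [ 0.447 -0.44  -0.072  1.416  0.44   1.482  0.126] [ 0.24  -0.318  0.749] [ 0.37  -0.629 -0.684]
W [-0.023  0.023 -0.023] tool [ 0.018 -0.035 -0.007] 0.0 -> [ 1.38  -0.44  -0.114  1.343 -0.254  1.653  0.839] [ 0.152 -0.272  0.72 ] [ 0.356 -0.448 -0.82 ]
W [0.    0.012 0.   ] tool [ 0.01  -0.002 -0.005] 0.0 -> [ 1.427 -0.44  -0.163  1.239 -0.281  1.791  0.799] [ 0.157 -0.225  0.744] [ 0.346 -0.412 -0.843]
W [0.   0.   0.04] tool [-0.011  0.018 -0.034] 0.0 -> [ 1.128  0.098 -0.844  0.163  0.164  2.003  0.597] [ 0.35  -0.262  0.999] [ 0.717 -0.319 -0.62 ]
W [-0.023 -0.023  0.023] tool [-0.032 -0.007 -0.023] 0.0 -> [ 1.128  0.289 -0.238  0.08  -0.764  2.003  0.622] [ 0.414 -0.285  0.977] [ 0.813  0.052 -0.58 ]
W [-0. -0. -0.] tool [0. 0. 0.] -0.09 -> [ 1.129  0.289 -0.248  0.08  -0.755  2.003  1.47 ] [ 0.414 -0.285  0.977] [ 0.813  0.052 -0.58 ]
W [0.007 0.007 0.007] tool [-0.006  0.01   0.002] 0.0 -> [ 0.867  0.261  0.546  0.08  -1.32   1.986  1.421] [ 0.447 -0.235  0.995] [ 0.822  0.047 -0.568]
W [0.   0.04 0.  ] tool [0.017 0.036 0.002] 0.0 -> 
[... 496 characters left out ...]
1.142 -0.345] [0.271 0.287 0.485] [ 0.794  0.082 -0.602]
W [-0. -0. -0.] tool [0. 0. 0.] -0.09 -> [-0.731 -0.361 -0.76   2.025  0.697  1.254  0.37 ] [0.271 0.287 0.485] [ 0.794  0.082 -0.602]
W [ 0.    0.   -0.04] tool [0.03  0.011 0.024] 0.0 -> [-0.793  0.13  -1.156  2.45   1.054  1.287 -0.601] [0.272 0.287 0.246] [ 0.794  0.082 -0.603]
W [-0. -0. -0.] tool [0. 0. 0.] 0.03 -> [-0.808  0.126 -1.138  2.451  1.052  1.283 -0.882] [0.272 0.287 0.246] [ 0.794  0.082 -0.603]
q [ 0.5922 -0.4371 -0.1116  1.4153  0.3582  1.4426 -0.6504] p [ 0.2394 -0.3173  0.7484] t 6.0 F [-0.66   -1.104   0.8852] 
x [0.9088 0.3978 0.1261] y [ 0.1925 -0.6677  0.7191] z [ 0.3702 -0.6293 -0.6834] dq 0.14737917403259618
```

Call:
move_arm:
  motion:
    - {"tx": 0,"ty": 0,"tz": 0,"twist": -0.09}
    - {"tx": 0,"ty": 0,"tz": 0,"twist": -0.09}
    - {"tx": 0,"ty": 0,"tz": 0,"twist": -0.09}
    - {"tx": 0,"ty": 0,"tz": 0,"twist": -0.09}
    - {"tx": 0,"ty": 0,"tz": 0,"twist": -0.09}
    - {"tx": 0,"ty": 0,"tz": 0,"twist": -0.09}
    - {"tx": 0.018,"ty": -0.035,"tz": -0.007,"twist": 0}
    - {"tx": 0.018,"ty": -0.035,"tz": -0.007,"twist": 0}
    - {"tx": 0.018,"ty": -0.035,"tz": -0.007,"twist": 0}
    - {"tx": 0.018,"ty": -0.035,"tz": -0.007,"twist": 0}
    - {"tx": 0.018,"ty": -0.035,"tz": -0.007,"twist": 0}
    - {"tx": 0.018,"ty": -0.035,"tz": -0.007,"twist": 0}

```text
clock: 7.2
position: [0.2687, -0.3895, 0.6486]
ee_rot: [1.909, 1.185, -0.126]
force: [0.9, 0.5, 0.4]
width: 0.999
gripper_force: 0.0
```

```bash
export OPENBLAS_NUM_THREADS=1; python3 st.py; timeout 400 python3 beam3.py .1 300 16 .4 1 > p2.txt; grep -E "SG|^W" p2.txt
```

```text
q [ 0.5169 -0.4375 -0.0569  1.7359  0.5429  1.1351 -0.0522] p [ 0.2687 -0.3895  0.6486] t 7.2 F [0.9141 0.5469 0.3584] 
x [ 0.5436  0.6838 -0.4868] y [ 0.7707 -0.1768  0.6123] z [ 0.3326 -0.708  -0.623 ] dq 0.6215280852919834
SG 1 0.04992267331798727 [-0.838  0.225 -1.123  2.57   1.136  1.271 -1.112]
W [-0.008  0.     0.008] tool [-0.009 -0.001 -0.008] 0.0 -> [ 0.968 -0.44  -0.151  1.594  0.215  1.135  0.337] [ 0.223 -0.394  0.702] [ 0.327 -0.705 -0.629]
W [-0.028  0.    -0.028] tool [-0.002 -0.039  0.009] 0.0 -> [ 1.759 -0.439 -0.038  1.937 -0.593  1.012  1.418] [ 0.072 -0.431  0.545] [ 0.369 -0.644 -0.671]
W [0.   0.04 0.  ] tool [ 0.03  -0.008 -0.026] 0.0 -> [ 2.62  -0.44  -0.161  1.84  -0.893  1.926  2.157] [ 0.091 -0.253  0.58 ] [ 0.618 -0.386 -0.685]
W [ 0.008  0.    -0.008] tool [0.005 0.001 0.011] 0.0 -> [ 2.506 -0.44  -0.207  1.953 -0.902  1.778  2.14 ] [ 0.119 -0.272  0.532] [ 0.64  -0.355 -0.681]
W [0.028 0.028 0.   ] tool [0.032 0.023 0.008] 0.0 -> [ 2.446 -0.44  -0.132  1.944 -0.907  2.003  2.116] [ 0.152 -0.194  0.56 ] [ 0.758 -0.189 -0.624]
W [0.028 0.028 0.   ] tool [
[... 912 characters left out ...]
[ 0.449 -0.44  -0.542  1.036 -0.187  1.549  1.585] [0.336 0.178 0.875] [ 0.79   0.094 -0.606]
W [ 0.     0.028 -0.028] tool [0.016 0.031 0.02 ] 0.0 -> [ 0.234 -0.439 -0.997  1.409  0.215  1.253  0.987] [0.336 0.348 0.705] [ 0.79   0.094 -0.606]
W [-0.028  0.    -0.028] tool [ 0.039  0.009 -0.005] 0.0 -> [-0.333 -0.437 -1.162  1.783  0.511  1.362  0.276] [0.167 0.348 0.536] [ 0.79   0.094 -0.606]
W [ 0.023 -0.023 -0.023] tool [ 0.01  -0.024  0.03 ] 0.0 -> [-1.007 -0.44  -0.489  2.321  0.785  1.122  0.038] [0.305 0.21  0.397] [ 0.79   0.094 -0.606]
W [ 0.    0.   -0.04] tool [0.031 0.005 0.024] 0.0 -> [-0.838  0.225 -1.123  2.57   1.136  1.271 -1.112] [0.291 0.256 0.2  ] [ 0.788  0.074 -0.611]
```

```bash
cat > cal.py <<'E'
import beam as b,numpy as np,itertools
from beam import *
from kin3 import D
np.set_printoptions(precision=3,suppress=True)
now=[.5169,-.4375,-.0569,1.7359,.5429,1.1351,-.0522]
Q=[np.array(d[0]) for d in D]+[np.array(now)]
r=lambda n,x,y,z,t=0:[(x,y,z,t)]*n
seq=[(1,2,r(8,0,0,-.05)+r(1,0,0,0)),(2,3,r(4,0,0,-.05)+r(1,0,0,0)),
(3,4,r(3,0,.015,-.045)+r(2,0,.018,-.045)+r(3,0,.02,-.045)),(4,5,r(2,0,.026,-.04)+r(2,0,.028,-.04)+r(2,0,.03,-.04)+r(1,0,0,0)),
(5,6,r(5,0,.034,-.036)+r(1,0,0,0)),(6,7,r(5,.01,-.038,.018)),(7,8,r(5,.01,-.038,.018)+r(1,0,0,0)),(8,9,r(6,0,0,0,-.09)+r(6,.018,-.035,-.007))]
hi2=hi.copy();lo2=lo.copy();lo2[1]=-.4375;hi2[5]=2.0025
def sim(q,rows,mode,wr,lam,it,anch):
    b.WR=wr;q=q[None].copy();p,M,_,_,_=bfk(q)
    for (x,y,z,t) in rows:
        if anch: p,M,_,_,_=bfk(q)
        tp=p+np.einsum('nij,j->ni',M,[x,y,z]);tM=M@Rz(np.array([t*np.pi/2]));q0=q.copy();p,M=tp,tM
        l=lo2 if mode in(2,3) else np.maximum(lo2,q0-vm);h=hi2 if mode in(2,3) else np.minimum(hi2,q0+vm)
        for _ in range(it):
            a,B,J,_,_=bfk(q);e=np.concatenate([tp-a,wr*rv(tM@B.transpose(0,2,1))],1)
            fix=np.zeros_like(q,bool);dq=np.zeros_like(q)
            for k in range(1 if mode in(1,3) else 3):
                Jf=J*(~fix)[:,None,:];ee=e-np.einsum('nij,nj->ni',J,np.where(fix,dq,0))
                s=np.einsum('nji,nj->ni',Jf,np.linalg.solve(Jf@Jf.transpose(0,2,1)+lam**2*np.eye(6),ee[...,None])[...,0])
                dq=np.where(fix,dq,s);bad=((q+dq<l)|(q+dq>h))&~fix;dq=np.clip(q+dq,l,h)-q;fix|=bad
            q=q+dq
        if mode in(2,3): # scale step uniformly to speed
            d=q-q0;q=q0+d/max(1,(np.abs(d)/vm).max())
        if not anch: pass
    return q[0]
res=[]
if __name__=="__main__":
  for mode,wr,lam,it,anch in itertools.product((0,1,2,3),(.2,.4,.6,1.),(.005,.02,.05,.1),(1,3,10,40),(1,)):
    e=[np.abs(sim(Q[i],rows,mode,wr,lam,it,anch)-Q[j]).mean() for i,j,rows in seq]
    res.append((sum(e),mode,wr,lam,it,anch,np.array(e)))
  res.sort(key=lambda t:t[0])
  for x in res[:12]:print(*x)
E
timeout 300 python3 cal.py
```

```text
0.3402301623929066 2 0.6 0.02 10 1 [0.002 0.009 0.029 0.099 0.138 0.012 0.008 0.043]
0.3499700042335542 2 1.0 0.02 40 1 [0.022 0.013 0.038 0.047 0.162 0.013 0.01  0.044]
0.3577539639389097 2 0.6 0.02 40 1 [0.002 0.009 0.029 0.119 0.14  0.012 0.008 0.039]
0.36724017249249163 2 0.6 0.1 40 1 [0.003 0.006 0.02  0.012 0.02  0.047 0.015 0.246]
0.38247286774696365 2 0.6 0.05 10 1 [0.003 0.006 0.019 0.012 0.02  0.065 0.013 0.244]
0.38871694614131946 2 0.6 0.05 40 1 [0.002 0.009 0.029 0.017 0.01  0.059 0.008 0.255]
0.4298329671413743 2 1.0 0.02 10 1 [0.01  0.013 0.038 0.124 0.173 0.013 0.01  0.047]
0.46197904361061337 2 0.6 0.02 3 1 [0.003 0.009 0.025 0.122 0.067 0.09  0.007 0.138]
0.4682696003791047 2 1.0 0.1 40 1 [0.01  0.015 0.041 0.04  0.079 0.045 0.013 0.225]
0.47153372077276634 2 0.4 0.02 40 1 [0.008 0.025 0.072 0.041 0.105 0.021 0.007 0.193]
0.4792932307866179 2 1.0 0.05 10 1 [0.01  0.015 0.041 0.04  0.079 0.058 0.012 0.224]
0.48861352476478204 2 1.0 0.05 40 1 [0.01  0.013 0.038 0.042 0.084 0.055 0.009 0.236]
```

```bash
sed -i 's/itertools.product((0,1,2,3),.*):/itertools.product((2,),(.5,.55,.6,.65,.7),(.02,.025,.03,.035,.04),(6,10,15,20,30),(1,)):/' cal.py; (timeout 300 python3 cal.py | head -6)
cat > beam4.py <<'E'
import sys,beam as b,cal
from beam import *
import beam
IT=int(sys.argv[6]);b.WR=float(sys.argv[7]);b.LAM=float(sys.argv[8])
def brow(q,d,tw):
    p,M,_,_,_=bfk(q);p=p+np.einsum('nij,nj->ni',M,d);M=M@Rz(tw*np.pi/2);q0=q
    l,h=cal.lo2,cal.hi2
    for _ in range(IT):
        a,B,J,_,_=bfk(q);e=np.concatenate([p-a,b.WR*rv(M@B.transpose(0,2,1))],1)
        if np.abs(e).max()<1e-4:break
        fix=np.zeros_like(q,bool);dq=np.zeros_like(q)
        for k in range(3):
            Jf=J*(~fix)[:,None,:];ee=e-np.einsum('nij,nj->ni',J,np.where(fix,dq,0))
            s=np.einsum('nji,nj->ni',Jf,np.linalg.solve(Jf@Jf.transpose(0,2,1)+b.LAM**2*np.eye(6),ee[...,None])[...,0])
            dq=np.where(fix,dq,s);bad=((q+dq<l)|(q+dq>h))&~fix;dq=np.clip(q+dq,l,h)-q;fix|=bad
            if not bad.any():break
        q=q+dq
    d=q-q0;return q0+d/np.maximum(1,(np.abs(d)/vm).max(1))[:,None]
b.brow=brow
exec(open("beam3.py").read())
E
```

```text
0.2724954454445092 2 0.65 0.02 10 1 [0.003 0.01  0.026 0.052 0.134 0.011 0.008 0.028]
0.27264908871839194 2 0.65 0.02 6 1 [0.003 0.01  0.026 0.072 0.113 0.011 0.008 0.029]
0.28792475727114947 2 0.6 0.02 30 1 [0.002 0.009 0.029 0.048 0.141 0.012 0.008 0.039]
0.29003708466423084 2 0.65 0.02 20 1 [0.003 0.01  0.026 0.076 0.131 0.011 0.008 0.024]
0.3042449856378729 2 0.7 0.02 6 1 [0.005 0.01  0.023 0.123 0.102 0.011 0.009 0.022]
0.3202335374798016 2 0.7 0.02 20 1 [0.005 0.01  0.023 0.135 0.113 0.011 0.008 0.015]
```

```bash
sed -i -e 's/    from cell import arm/    pass/' -e 's/q0=np.array(arm.observe()\["joints"\])/q0=np.load("q0.npy")/' beam3.py; sed -i 's/^from cell import arm$//' beam3.py
python3 -c "
from cell import arm;import numpy as np;np.save('q0.npy',arm.observe()['joints'])"
export OPENBLAS_NUM_THREADS=1; date
for a in ".1 250 18 .4 1 8 .65 .02" ".1 250 18 .4 -1 8 .65 .02" ".1 250 18 .8 1 8 .65 .02" ".1 250 18 .2 1 8 .65 .02"; do timeout 330 python3 beam4.py $a > "r_${a// /_}.txt" 2>&1 & done; wait; date; for f in r_*; do echo $f; tail -1 $f|cut -c1-250;grep SG $f; done
```

```text
Mon Nov 30 22:11:00 UTC 2026
Mon Nov 30 22:11:35 UTC 2026
r_.1_250_18_.2_1_8_.65_.02.txt
W [ 0.    0.   -0.04] tool [0.031 0.001 0.025] 0.0 -> [-0.11  -0.356 -1.133  2.321  0.784  0.747 -0.109] [0.326 0.272 0.332] [ 0.784  0.072 -0.617]
SG 1 0.05262855665499967 [-0.106 -0.355 -1.137  2.322  0.785  0.746 -0.11 ]
r_.1_250_18_.4_-1_8_.65_.02.txt
W [ 0.007  0.007 -0.007] tool [-0.001 -0.006  0.01 ] 0.0 -> [ 2.181 -0.438 -0.54   2.57  -1.12   1.471  0.683] [ 0.309 -0.092  0.305] [ 0.799  0.08  -0.597]
SG -1 0.15375833530830213 [ 2.139 -0.438 -0.52   2.57  -1.125  1.454  0.665]
r_.1_250_18_.4_1_8_.65_.02.txt
W [ 0.    0.   -0.04] tool [0.032 0.001 0.024] 0.0 -> [-0.253 -0.178 -1.2    2.443  1.074  0.876 -0.528] [0.33  0.257 0.287] [ 0.8    0.081 -0.594]
SG 1 0.03710017754762204 [-0.25  -0.177 -1.204  2.442  1.075  0.877 -0.529]
r_.1_250_18_.8_1_8_.65_.02.txt
W [-0.007  0.007  0.007] tool [-0.     0.007 -0.01 ] 0.0 -> [-0.896 -0.118 -0.818  2.335  0.619  1.125 -0.239] [0.218 0.242 0.248] [ 0.606 -0.046 -0.794]
SG 1 0.26290892989954523 [-0.417 -0.099 -1.044  2.328  0.801  0.949 -0.304]
```

```bash
grep "^W" r_.1_250_18_.4_1_8*; echo; grep "^W" r_.1_250_18_.2_1_8*
```

```text
W [-0.028  0.    -0.028] tool [-0.002 -0.039  0.008] 0.0 -> [ 1.444 -0.437 -0.21   1.985 -0.222  0.741  0.857] [ 0.177 -0.449  0.527] [ 0.319 -0.682 -0.658]
W [-0. -0. -0.] tool [0. 0. 0.] -0.09 -> [ 1.303 -0.438 -0.142  1.988 -0.105  0.736  1.588] [ 0.177 -0.449  0.527] [ 0.319 -0.682 -0.658]
W [-0.023  0.023 -0.023] tool [ 0.037 -0.013 -0.008] 0.0 -> [ 2.128 -0.438 -0.233  2.248 -0.897  0.891  2.739] [ 0.064 -0.413  0.406] [ 0.346 -0.644 -0.682]
W [0.   0.04 0.  ] tool [ 0.025  0.017 -0.026] 0.0 -> [ 2.01  -0.438  0.098  2.224 -0.708  1.18   2.74 ] [ 0.016 -0.324  0.393] [ 0.436 -0.509 -0.742]
W [0.028 0.028 0.   ] tool [ 0.014  0.038 -0.002] 0.0 -> [ 2.164 -0.438 -0.111  2.347 -0.846  1.336  2.74 ] [ 0.13  -0.258  0.353] [ 0.611 -0.332 -0.719]
W [0.023 0.023 0.023] tool [ 0.001  0.039 -0.01 ] 0.0 -> [ 2.516 -0.438 -0.259  2.144 -0.88   1.792  2.74 ] [ 0.159 -0.22   0.457] [ 0.721 -0.211 -0.66 ]
W [0.023 0.023 0.023] tool [ 0.002  0.04  -0.003] 0.0 -> [ 2.264 -0.438 -0.171  1.805 -1.008  2.002  2.286] [ 0.206 -0.19   0.623] [ 0.785 -0.102 -0.611]
W [0.028 0.028 0.   ] tool [0.017 0
[... 3449 characters left out ...]
] 0.0 -> [ 1.479 -0.306 -0.647  0.883 -0.844  1.683  2.04 ] [0.459 0.031 0.906] [ 0.79   0.072 -0.609]
W [0.   0.04 0.  ] tool [-0.005  0.04   0.003] 0.0 -> [ 1.43  -0.437 -0.969  0.704 -0.687  1.663  1.613] [0.459 0.271 0.906] [ 0.79   0.072 -0.609]
W [ 0.    0.   -0.04] tool [0.032 0.002 0.024] 0.0 -> [ 0.57  -0.437 -0.894  1.453 -0.075  1.075  1.274] [0.459 0.271 0.703] [ 0.79   0.075 -0.608]
W [-0.028  0.    -0.028] tool [ 0.039  0.004 -0.005] 0.0 -> [-0.362 -0.436 -0.713  1.835  0.502  1.15   0.506] [0.327 0.272 0.572] [ 0.784  0.071 -0.616]
W [ 0.    0.   -0.04] tool [0.031 0.001 0.025] 0.0 -> [-0.11  -0.356 -1.133  2.321  0.784  0.747 -0.109] [0.326 0.272 0.332] [ 0.784  0.072 -0.617]
```

Call:
move_arm:
  motion:
    - {"tx": -0.002,"ty": -0.039,"tz": 0.008,"twist": 0}
    - {"tx": -0.002,"ty": -0.039,"tz": 0.008,"twist": 0}
    - {"tx": -0.002,"ty": -0.039,"tz": 0.008,"twist": 0}
    - {"tx": -0.002,"ty": -0.039,"tz": 0.008,"twist": 0}
    - {"tx": -0.002,"ty": -0.039,"tz": 0.008,"twist": 0}
    - {"tx": -0.002,"ty": -0.039,"tz": 0.008,"twist": 0}
    - {"tx": 0,"ty": 0,"tz": 0,"twist": -0.09}
    - {"tx": 0,"ty": 0,"tz": 0,"twist": -0.09}
    - {"tx": 0,"ty": 0,"tz": 0,"twist": -0.09}
    - {"tx": 0,"ty": 0,"tz": 0,"twist": -0.09}
    - {"tx": 0,"ty": 0,"tz": 0,"twist": -0.09}
    - {"tx": 0,"ty": 0,"tz": 0,"twist": -0.09}

```text
clock: 8.4
position: [0.176, -0.4473, 0.5283]
ee_rot: [1.301, 1.969, -0.553]
force: [-0.2, -0.4, 0.3]
width: 1.001
gripper_force: 0.0
```

```bash
python3 st.py
```

```text
q [ 1.3982 -0.4378 -0.1847  1.9804 -0.186   0.7504  1.6785] p [ 0.176  -0.4473  0.5283] t 8.4 F [-0.2331 -0.4498  0.3074] 
x [-0.2488  0.6142 -0.7489] y [0.9144 0.4039 0.0275] z [ 0.3193 -0.678  -0.6621] dq 1.3885549690599914
```

Call:
move_arm:
  motion:
    - {"tx": 0.037,"ty": -0.013,"tz": -0.008,"twist": 0}
    - {"tx": 0.037,"ty": -0.013,"tz": -0.008,"twist": 0}
    - {"tx": 0.037,"ty": -0.013,"tz": -0.008,"twist": 0}
    - {"tx": 0.037,"ty": -0.013,"tz": -0.008,"twist": 0}
    - {"tx": 0.037,"ty": -0.013,"tz": -0.008,"twist": 0}
    - {"tx": 0.037,"ty": -0.013,"tz": -0.008,"twist": 0}
    - {"tx": 0.025,"ty": 0.017,"tz": -0.026,"twist": 0}
    - {"tx": 0.025,"ty": 0.017,"tz": -0.026,"twist": 0}
    - {"tx": 0.025,"ty": 0.017,"tz": -0.026,"twist": 0}
    - {"tx": 0.025,"ty": 0.017,"tz": -0.026,"twist": 0}
    - {"tx": 0.025,"ty": 0.017,"tz": -0.026,"twist": 0}
    - {"tx": 0.025,"ty": 0.017,"tz": -0.026,"twist": 0}

```text
clock: 9.6
position: [0.015, -0.3313, 0.3981]
ee_rot: [1.31, 2.048, -0.29]
force: [0.3, 0.4, -0.6]
width: 0.998
gripper_force: 0.0
```

```bash
python3 st.py
python3 -c "
from cell import arm;import numpy as np;np.save('q0.npy',arm.observe()['joints'])"
export OPENBLAS_NUM_THREADS=1
for a in ".1 250 16 .4 1 8 .65 .02"  ".1 250 16 .2 1 8 .65 .02"  ".1 250 16 .6 1 8 .65 .02"; do timeout 330 python3 beam4.py $a > "r_${a// /_}.txt" 2>&1 & done; wait;  grep SG r_.1_250_16*; grep "^W" r_.1_250_16_.4*
```

```text
q [ 2.005  -0.4376  0.0846  2.2115 -0.7035  1.1646  2.74  ] p [ 0.015  -0.3313  0.3981] t 9.6 F [ 0.2736  0.4326 -0.6052] 
x [-0.2626  0.7162 -0.6466] y [0.8676 0.4686 0.1667] z [ 0.4223 -0.5172 -0.7444] dq 0.6932018244211372
r_.1_250_16_.2_1_8_.65_.02.txt:SG 1 0.048990619755100995 [-0.27  -0.433 -0.872  2.365  0.729  0.716  0.008]
r_.1_250_16_.4_1_8_.65_.02.txt:SG 1 0.052636909211621084 [-0.518 -0.127 -1.041  2.494  1.073  0.953 -0.711]
r_.1_250_16_.6_1_8_.65_.02.txt:SG 1 0.26845775302633584 [-0.519  0.05  -1.083  2.282  0.895  1.152 -0.562]
W [0.028 0.028 0.   ] tool [ 0.013  0.038 -0.003] 0.0 -> [ 2.158 -0.438 -0.126  2.333 -0.847  1.319  2.74 ] [ 0.129 -0.265  0.356] [ 0.599 -0.339 -0.725]
W [0.   0.04 0.  ] tool [ 0.032  0.02  -0.014] 0.0 -> [ 2.62  -0.438 -0.337  2.183 -0.772  1.717  2.74 ] [ 0.127 -0.216  0.4  ] [ 0.625 -0.191 -0.757]
W [0.028 0.028 0.   ] tool [0.019 0.033 0.012] 0.0 -> [ 2.034 -0.438 -0.396  2.268 -1.066  1.468  2.219] [ 0.3   -0.192  0.414] [ 0.779 -0.04  -0.626]
W [-0. -0. -0.] tool [0. 0. 0.] -0.09 -> [ 1.592 -0.435 -0.162  2.281 -1.     1.275  2.74 ] [ 0
[... 1005 characters left out ...]
9 -0.438 -1.216  0.51  -0.308  1.806  1.162] [0.324 0.379 0.914] [ 0.789  0.076 -0.609]
W [ 0.023 -0.023 -0.023] tool [ 0.005 -0.025  0.031] 0.0 -> [ 0.697 -0.411 -0.855  1.263 -0.181  1.227  1.332] [0.463 0.24  0.775] [ 0.789  0.076 -0.609]
W [-0.023  0.023 -0.023] tool [ 0.032  0.024 -0.002] 0.0 -> [ 0.226 -0.435 -1.133  1.533  0.306  1.187  0.599] [0.324 0.379 0.637] [ 0.79   0.076 -0.609]
W [ 0.    -0.028 -0.028] tool [ 0.023 -0.029  0.015] 0.0 -> [-0.696 -0.438 -0.567  2.043  0.658  1.145  0.175] [0.322 0.241 0.502] [ 0.789  0.074 -0.61 ]
W [ 0.    0.   -0.04] tool [ 0.032 -0.001  0.024] 0.0 -> [-0.525 -0.128 -1.035  2.495  1.073  0.953 -0.711] [0.322 0.24  0.266] [ 0.789  0.072 -0.61 ]
```

Call:
move_arm:
  motion:
    - {"tx": 0.013,"ty": 0.038,"tz": -0.003,"twist": 0}
    - {"tx": 0.013,"ty": 0.038,"tz": -0.003,"twist": 0}
    - {"tx": 0.013,"ty": 0.038,"tz": -0.003,"twist": 0}
    - {"tx": 0.013,"ty": 0.038,"tz": -0.003,"twist": 0}
    - {"tx": 0.013,"ty": 0.038,"tz": -0.003,"twist": 0}
    - {"tx": 0.013,"ty": 0.038,"tz": -0.003,"twist": 0}
    - {"tx": 0.032,"ty": 0.02,"tz": -0.014,"twist": 0}
    - {"tx": 0.032,"ty": 0.02,"tz": -0.014,"twist": 0}
    - {"tx": 0.032,"ty": 0.02,"tz": -0.014,"twist": 0}
    - {"tx": 0.032,"ty": 0.02,"tz": -0.014,"twist": 0}
    - {"tx": 0.032,"ty": 0.02,"tz": -0.014,"twist": 0}
    - {"tx": 0.032,"ty": 0.02,"tz": -0.014,"twist": 0}

```text
clock: 10.8
position: [0.0412, -0.1999, 0.3836]
ee_rot: [1.292, 2.096, 0.126]
force: [0.2, -0.5, 0.3]
width: 0.998
gripper_force: 0.0
```

```bash
python3 st.py
```

```text
q [ 2.0274 -0.438   0.2019  2.2096 -0.5784  1.5419  2.741 ] p [ 0.0412 -0.1999  0.3836] t 10.8 F [ 0.2086 -0.5004  0.2971] 
x [-0.2915  0.8248 -0.4845] y [0.761  0.5069 0.405 ] z [ 0.5796 -0.2506 -0.7754] dq 0.5126304334203144
```

Call:
move_arm:
  motion:
    - {"tx": 0.019,"ty": 0.033,"tz": 0.012,"twist": 0}
    - {"tx": 0.019,"ty": 0.033,"tz": 0.012,"twist": 0}
    - {"tx": 0.019,"ty": 0.033,"tz": 0.012,"twist": 0}
    - {"tx": 0.019,"ty": 0.033,"tz": 0.012,"twist": 0}
    - {"tx": 0.019,"ty": 0.033,"tz": 0.012,"twist": 0}
    - {"tx": 0.019,"ty": 0.033,"tz": 0.012,"twist": 0}

```text
clock: 11.4
position: [0.1276, -0.16, 0.3489]
ee_rot: [1.279, 2.095, 0.343]
force: [-0.6, -1.0, -0.3]
width: 0.997
gripper_force: 0.0
```

```bash
python3 st.py
python3 -c "
from cell import arm;import numpy as np;np.save('q0.npy',arm.observe()['joints'])"
export OPENBLAS_NUM_THREADS=1
for a in ".1 250 14 .4 1 8 .65 .02"  ".1 250 14 .2 1 8 .65 .02"  ".1 250 14 .3 1 8 .65 .02"; do timeout 330 python3 beam4.py $a > "r_${a// /_}.txt" 2>&1 & done; wait;  grep SG r_.1_250_14*; grep "^W" r_.1_250_14_.4*
```

```text
q [ 2.2332 -0.4381 -0.0838  2.3249 -0.6768  1.5972  2.741 ] p [ 0.1276 -0.16    0.3489] t 11.4 F [-0.6353 -0.9577 -0.2681] 
x [-0.3122  0.8651 -0.3927] y [0.6948 0.4898 0.5267] z [ 0.6479 -0.1085 -0.7539] dq 0.27656749462404745
r_.1_250_14_.2_1_8_.65_.02.txt:SG 1 0.05496888613801129 [-0.472 -0.433 -1.102  2.206  0.605  1.104 -0.214]
r_.1_250_14_.3_1_8_.65_.02.txt:SG 1 0.0457863528410116 [-0.477 -0.158 -0.972  2.493  1.113  0.885 -0.657]
r_.1_250_14_.4_1_8_.65_.02.txt:SG 1 0.055703599404497095 [ 0.007 -0.434 -1.208  2.453  0.822  0.589 -0.291]
W [ 0.    -0.012  0.   ] tool [-0.01  -0.006  0.001] 0.0 -> [ 2.207 -0.304 -0.195  2.255 -0.743  1.471  2.691] [ 0.128 -0.232  0.349] [ 0.648 -0.108 -0.754]
W [0.023 0.023 0.023] tool [ 0.004  0.04  -0.005] 0.0 -> [ 1.84  -0.438 -0.084  2.101 -0.884  1.611  2.241] [ 0.224 -0.195  0.481] [ 0.755 -0.046 -0.654]
W [0.023 0.023 0.023] tool [0.006 0.04  0.001] 0.0 -> [ 1.546 -0.438 -0.189  1.77  -1.003  1.573  1.696] [ 0.346 -0.16   0.645] [ 0.807  0.037 -0.59 ]
W [-0. -0. -0.] tool [0. 0. 0.] -0.09 -> [ 1.428 -0.438 -0.139  1.773 -0.965  1.522  2.50
[... 552 characters left out ...]
2 -0.436 -0.631  0.872 -0.459  1.655  1.497] [0.356 0.198 0.906] [ 0.793  0.072 -0.605]
W [-0.007  0.007 -0.007] tool [ 0.01   0.007 -0.001] 0.0 -> [ 0.41  -0.438 -0.742  1.009 -0.027  1.567  1.167] [0.314 0.24  0.865] [ 0.793  0.072 -0.605]
W [ 0.028  0.    -0.028] tool [ 0.005 -0.003  0.04 ] 0.0 -> [ 0.424 -0.367 -0.821  1.494  0.056  1.029  1.109] [0.484 0.24  0.695] [ 0.793  0.072 -0.605]
W [ 0.    0.   -0.04] tool [ 0.032 -0.002  0.024] 0.0 -> [ 0.494 -0.436 -0.98   2.056  0.09   0.495  0.941] [0.484 0.24  0.455] [ 0.793  0.072 -0.605]
W [-0.028  0.    -0.028] tool [ 0.04   0.    -0.005] 0.0 -> [ 0.001 -0.434 -1.203  2.453  0.82   0.591 -0.288] [0.318 0.239 0.289] [ 0.792  0.072 -0.606]
```

Call:
move_arm:
  motion:
    - {"tx": -0.01,"ty": -0.006,"tz": 0.001,"twist": 0}
    - {"tx": -0.01,"ty": -0.006,"tz": 0.001,"twist": 0}
    - {"tx": -0.01,"ty": -0.006,"tz": 0.001,"twist": 0}
    - {"tx": -0.01,"ty": -0.006,"tz": 0.001,"twist": 0}
    - {"tx": -0.01,"ty": -0.006,"tz": 0.001,"twist": 0}
    - {"tx": -0.01,"ty": -0.006,"tz": 0.001,"twist": 0}
    - {"tx": 0.004,"ty": 0.04,"tz": -0.005,"twist": 0}
    - {"tx": 0.004,"ty": 0.04,"tz": -0.005,"twist": 0}
    - {"tx": 0.004,"ty": 0.04,"tz": -0.005,"twist": 0}
    - {"tx": 0.004,"ty": 0.04,"tz": -0.005,"twist": 0}
    - {"tx": 0.004,"ty": 0.04,"tz": -0.005,"twist": 0}
    - {"tx": 0.004,"ty": 0.04,"tz": -0.005,"twist": 0}

```text
clock: 12.6
position: [0.2541, -0.1931, 0.4862]
ee_rot: [1.272, 2.011, 0.545]
force: [0.0, -0.1, 0.2]
width: 0.998
gripper_force: 0.0
```

```bash
python3 st.py
```

```text
q [ 2.1469 -0.4365 -0.3401  2.0524 -0.9444  1.7155  2.2557] p [ 0.2541 -0.1931  0.4862] t 12.6 F [ 0.0314 -0.148   0.1604] 
x [-0.2856  0.9014 -0.3255] y [0.6134 0.4329 0.6606] z [ 0.7364 -0.011  -0.6765] dq 1.3208004501616364
```

Call:
move_arm:
  motion:
    - {"tx": 0.006,"ty": 0.04,"tz": 0.001,"twist": 0}
    - {"tx": 0.006,"ty": 0.04,"tz": 0.001,"twist": 0}
    - {"tx": 0.006,"ty": 0.04,"tz": 0.001,"twist": 0}
    - {"tx": 0.006,"ty": 0.04,"tz": 0.001,"twist": 0}
    - {"tx": 0.006,"ty": 0.04,"tz": 0.001,"twist": 0}
    - {"tx": 0.006,"ty": 0.04,"tz": 0.001,"twist": 0}

```text
clock: 13.2
position: [0.3749, -0.141, 0.5979]
ee_rot: [1.264, 2.038, 0.607]
force: [0.7, -0.9, 0.2]
width: 1.0
gripper_force: 0.0
```

```bash
python3 st.py
python3 -c "
from cell import arm;import numpy as np;np.save('q0.npy',arm.observe()['joints'])"
export OPENBLAS_NUM_THREADS=1
for a in ".1 250 13 .4 1 8 .65 .02"  ".1 250 13 .2 1 8 .65 .02"  ".1 250 13 .3 1 8 .65 .02"; do timeout 330 python3 beam4.py $a > "r_${a// /_}.txt" 2>&1 & done; wait;  grep SG r_.1_250_13*; grep "^W" r_.1_250_13_.4*
```

```text
q [ 1.2176 -0.4362 -0.1941  1.7999 -0.8095  1.3671  1.487 ] p [ 0.3749 -0.141   0.5979] t 13.2 F [ 0.7266 -0.8891  0.2015] 
x [-0.3191  0.9034 -0.2863] y [0.5995 0.4264 0.6773] z [ 0.734   0.0445 -0.6777] dq 1.5533511124766
r_.1_250_13_.2_1_8_.65_.02.txt:SG 1 0.0590439395457128 [-1.01  -0.362 -0.786  2.354  0.709  1.25  -0.451]
r_.1_250_13_.3_1_8_.65_.02.txt:SG 1 0.04752158501152106 [-0.07  -0.28  -1.22   2.406  0.996  0.72  -0.453]
r_.1_250_13_.4_1_8_.65_.02.txt:SG 1 0.05452664447223941 [-0.07  -0.28  -1.22   2.406  0.996  0.72  -0.453]
W [-0.028  0.     0.028] tool [ 0.001  0.002 -0.04 ] 0.0 -> [ 1.327 -0.375  0.155  1.332 -0.855  1.972  1.498] [ 0.206 -0.144  0.769] [ 0.733  0.047 -0.679]
W [-0. -0. -0.] tool [0. 0. 0.] -0.03 -> [ 1.255 -0.385  0.179  1.333 -0.828  1.948  1.751] [ 0.207 -0.144  0.769] [ 0.733  0.047 -0.679]
W [-0. -0. -0.] tool [0. 0. 0.] -0.09 -> [ 1.024 -0.42   0.244  1.337 -0.734  1.871  2.5  ] [ 0.207 -0.144  0.769] [ 0.733  0.047 -0.679]
W [0.023 0.023 0.023] tool [-0.033  0.023  0.002] 0.0 -> [ 1.146 -0.291 -0.311  0.818 -0.734  1.88   1.917] [ 0.345 -0.006 
[... 242 characters left out ...]
.781 -0.438 -0.886  0.817 -0.234  1.752  1.241] [0.304 0.276 0.866] [ 0.733  0.047 -0.678]
W [-0.028  0.     0.028] tool [-0.002  0.002 -0.04 ] 0.0 -> [ 0.582 -0.403 -0.934  0.486 -0.043  2.002  1.109] [0.169 0.265 0.95 ] [ 0.794  0.089 -0.601]
W [ 0.028  0.    -0.028] tool [ 0.005 -0.004  0.039] 0.0 -> [ 0.111 -0.432 -0.749  1.295  0.186  1.369  0.938] [0.339 0.265 0.78 ] [ 0.794  0.089 -0.601]
W [ 0.    0.   -0.04] tool [ 0.032 -0.002  0.024] 0.0 -> [-0.453 -0.435 -0.659  1.94   0.57   1.075  0.323] [0.339 0.265 0.54 ] [ 0.794  0.089 -0.601]
W [ 0.    0.   -0.04] tool [ 0.032 -0.002  0.024] 0.0 -> [-0.074 -0.28  -1.215  2.407  0.995  0.72  -0.453] [0.339 0.265 0.3  ] [ 0.794  0.09  -0.601]
```

Call:
move_arm:
  motion:
    - {"tx": 0.001,"ty": 0.002,"tz": -0.04,"twist": 0}
    - {"tx": 0.001,"ty": 0.002,"tz": -0.04,"twist": 0}
    - {"tx": 0.001,"ty": 0.002,"tz": -0.04,"twist": 0}
    - {"tx": 0.001,"ty": 0.002,"tz": -0.04,"twist": 0}
    - {"tx": 0.001,"ty": 0.002,"tz": -0.04,"twist": 0}
    - {"tx": 0.001,"ty": 0.002,"tz": -0.04,"twist": 0}
    - {"tx": 0,"ty": 0,"tz": 0,"twist": -0.09}
    - {"tx": 0,"ty": 0,"tz": 0,"twist": -0.09}
    - {"tx": 0,"ty": 0,"tz": 0,"twist": -0.09}
    - {"tx": 0,"ty": 0,"tz": 0,"twist": -0.09}
    - {"tx": 0,"ty": 0,"tz": 0,"twist": -0.09}
    - {"tx": 0,"ty": 0,"tz": 0,"twist": -0.09}

```text
clock: 14.4
position: [0.205, -0.1452, 0.7677]
ee_rot: [0.294, 2.307, 0.193]
force: [0.4, -0.2, 0.2]
width: 1.0
gripper_force: 0.0
```

```bash
python3 st.py
```

```text
q [ 1.1177 -0.4042  0.2239  1.3373 -0.773   1.9044  2.272 ] p [ 0.205  -0.1452  0.7677] t 14.4 F [ 0.4065 -0.1636  0.233 ] 
x [-0.664   0.2703 -0.6971] y [0.1505 0.9616 0.2296] z [ 0.7324  0.0475 -0.6792] dq 1.2688494129867969
```

Call:
move_arm:
  motion:
    - {"tx": -0.026,"ty": 0.03,"tz": 0.002,"twist": -0.025}
    - {"tx": -0.027,"ty": 0.029,"tz": 0.002,"twist": -0.025}
    - {"tx": -0.028,"ty": 0.028,"tz": 0.002,"twist": -0.025}
    - {"tx": -0.029,"ty": 0.027,"tz": 0.002,"twist": -0.025}
    - {"tx": -0.03,"ty": 0.026,"tz": 0.002,"twist": -0.025}
    - {"tx": -0.031,"ty": 0.025,"tz": 0.002,"twist": -0.025}
    - {"tx": 0,"ty": 0.04,"tz": 0.002,"twist": 0}
    - {"tx": 0,"ty": 0.04,"tz": 0.002,"twist": 0}
    - {"tx": 0,"ty": 0.04,"tz": 0.002,"twist": 0}
    - {"tx": 0,"ty": 0.04,"tz": 0.002,"twist": 0}
    - {"tx": 0,"ty": 0.04,"tz": 0.002,"twist": 0}
    - {"tx": 0,"ty": 0.04,"tz": 0.002,"twist": 0}

```text
clock: 15.6
position: [0.3512, 0.2297, 0.9167]
ee_rot: [0.026, 2.318, 0.079]
force: [0.2, -0.0, 0.0]
width: 0.999
gripper_force: 0.0
```

```bash
python3 st.py;python3 -c "
from cell import arm;import numpy as np;np.save('q0.npy',arm.observe()['joints'])"
export OPENBLAS_NUM_THREADS=1
for a in ".07 250 10 .8 1 8 .65 .02"  ".07 250 10 .5 1 8 .65 .02"  ".07 250 10 .3 1 8 .65 .02"; do timeout 330 python3 beam4.py $a > "r_${a// /_}.txt" 2>&1 & done; wait;  grep SG r_.07_250_10*; grep "^W" r_.07_250_10_.5*
```

```text
q [ 1.3291 -0.4132 -0.729   0.6034 -0.755   1.9244  1.4718] p [0.3512 0.2297 0.9167] t 15.6 F [ 0.2128 -0.033   0.0222] 
x [-0.6803  0.0433 -0.7317] y [-0.0063  0.9979  0.065 ] z [ 0.7329  0.0488 -0.6785] dq 0.8806517018381738
r_.07_250_10_.3_1_8_.65_.02.txt:SG 1 0.04965459398759821 [-1.33  -0.119 -0.659  2.57   0.862  1.221 -0.953]
r_.07_250_10_.5_1_8_.65_.02.txt:SG 1 0.04063961152894589 [-1.238 -0.024 -0.52   2.504  1.063  1.136 -0.911]
r_.07_250_10_.8_1_8_.65_.02.txt:SG 1 0.05052247345692318 [-1.238 -0.024 -0.52   2.504  1.063  1.136 -0.911]
W [-0.023 -0.023  0.023] tool [-0.002 -0.021 -0.034] 0.0 -> [ 0.588 -0.282 -0.621  0.498 -0.165  2.002  1.325] [0.258 0.128 0.961] [ 0.753  0.054 -0.655]
W [-0.028  0.028  0.   ] tool [ 0.02   0.029 -0.02 ] 0.0 -> [ 0.35  -0.438 -1.104  0.617  0.208  2.002  0.86 ] [0.116 0.291 0.907] [ 0.787  0.082 -0.612]
W [ 0.028  0.    -0.028] tool [ 0.005 -0.003  0.04 ] 0.0 -> [-0.102 -0.432 -0.821  1.379  0.348  1.429  0.649] [0.285 0.29  0.738] [ 0.787  0.082 -0.612]
W [ 0.    0.   -0.04] tool [ 0.031 -0.004  0.024] 0.0 -> [-0.425 -0.434 -0.843  1.984  0.566  1.119  0.115] [0.285 0.29  0.498] [ 0.787  0.082 -0.612]
W [ 0.   -0.04  0.  ] tool [-0.002 -0.04  -0.003] 0.0 -> [-1.358 -0.437 -0.387  2.095  0.773  1.542 -0.197] [0.265 0.209 0.499] [ 0.803  0.059 -0.593]
W [ 0.    0.   -0.04] tool [ 0.032 -0.002  0.024] 0.0 -> [-1.323 -0.119 -0.667  2.57   0.862  1.221 -0.953] [0.265 0.209 0.259] [ 0.803  0.059 -0.593]
W [0.008 0.008 0.   ] tool [-0.005  0.008  0.007] 0.0 -> [-1.231 -0.024 -0.528  2.504  1.063  1.137 -0.912] [0.316 0.26  0.259] [ 0.803  0.059 -0.593]
```

Call:
move_arm:
  motion:
    - {"tx": -0.002,"ty": -0.021,"tz": -0.034,"twist": 0}
    - {"tx": -0.002,"ty": -0.021,"tz": -0.034,"twist": 0}
    - {"tx": -0.002,"ty": -0.021,"tz": -0.034,"twist": 0}
    - {"tx": -0.002,"ty": -0.021,"tz": -0.034,"twist": 0}
    - {"tx": -0.002,"ty": -0.021,"tz": -0.034,"twist": 0}
    - {"tx": -0.002,"ty": -0.021,"tz": -0.034,"twist": 0}
    - {"tx": 0.02,"ty": 0.029,"tz": -0.02,"twist": 0}
    - {"tx": 0.02,"ty": 0.029,"tz": -0.02,"twist": 0}
    - {"tx": 0.02,"ty": 0.029,"tz": -0.02,"twist": 0}
    - {"tx": 0.02,"ty": 0.029,"tz": -0.02,"twist": 0}
    - {"tx": 0.02,"ty": 0.029,"tz": -0.02,"twist": 0}
    - {"tx": 0.02,"ty": 0.029,"tz": -0.02,"twist": 0}

```text
clock: 16.8
position: [0.111, 0.2906, 0.9135]
ee_rot: [0.005, 2.212, 0.124]
force: [1.1, 0.3, -0.1]
width: 0.999
gripper_force: 0.0
```

```bash
python3 st.py
```

```text
q [ 0.333  -0.4366 -1.1209  0.6081  0.2393  2.0014  0.8515] p [0.111  0.2906 0.9135] t 16.8 F [ 1.1401  0.2555 -0.1222] 
x [-0.6011  0.0481 -0.7977] y [-0.0415  0.995   0.0913] z [ 0.7981  0.088  -0.5961] dq 1.4788834156091297
```

Call:
move_arm:
  motion:
    - {"tx": 0.005,"ty": -0.003,"tz": 0.04,"twist": 0}
    - {"tx": 0.005,"ty": -0.003,"tz": 0.04,"twist": 0}
    - {"tx": 0.005,"ty": -0.003,"tz": 0.04,"twist": 0}
    - {"tx": 0.005,"ty": -0.003,"tz": 0.04,"twist": 0}
    - {"tx": 0.005,"ty": -0.003,"tz": 0.04,"twist": 0}
    - {"tx": 0.005,"ty": -0.003,"tz": 0.04,"twist": 0}

```text
clock: 17.4
position: [0.2858, 0.2943, 0.7438]
ee_rot: [0.003, 2.215, 0.124]
force: [0.3, 0.9, 1.3]
width: 1.0
gripper_force: 0.0
```

```bash
python3 st.py;python3 -c "
from cell import arm;import numpy as np;np.save('q0.npy',arm.observe()['joints'])"
export OPENBLAS_NUM_THREADS=1
for a in ".07 250 6 .8 1 8 .65 .02"  ".07 250 6 .5 1 8 .65 .02" ; do timeout 330 python3 beam4.py $a > "r_${a// /_}.txt" 2>&1 & done; wait;  grep SG r_.07_250_6*; grep "^W" r_.07_250_6_.5*
```

```text
q [-0.1446 -0.4166 -0.8273  1.3752  0.3932  1.4342  0.6145] p [0.2858 0.2943 0.7438] t 17.4 F [0.3145 0.9256 1.2828] 
x [-0.6033  0.0468 -0.7961] y [-0.042   0.995   0.0904] z [ 0.7964  0.088  -0.5984] dq 0.9146815851743694
r_.07_250_6_.5_1_8_.65_.02.txt:SG 1 0.05325482524585834 [-1.107  0.147 -0.759  2.555  1.145  1.199 -1.158]
r_.07_250_6_.8_1_8_.65_.02.txt:SG 1 0.04111728309403824 [-0.648  0.206 -1.174  2.43   1.178  1.291 -1.031]
W [-0.028  0.    -0.028] tool [ 0.04  -0.001 -0.006] 0.0 -> [-0.624 -0.434 -1.066  1.731  0.552  1.595 -0.061] [0.116 0.294 0.574] [ 0.796  0.088 -0.598]
W [ 0.023 -0.023 -0.023] tool [ 0.003 -0.026  0.03 ] 0.0 -> [-1.546 -0.438 -0.459  2.105  0.696  1.692 -0.392] [0.202 0.199 0.486] [ 0.791  0.088 -0.605]
W [ 0.     0.028 -0.028] tool [0.024 0.025 0.02 ] 0.0 -> [-1.526  0.075 -0.526  2.203  0.884  1.42  -0.901] [0.202 0.369 0.316] [ 0.791  0.088 -0.605]
W [ 0.023 -0.023 -0.023] tool [ 0.003 -0.026  0.03 ] 0.0 -> [-1.108  0.146 -0.758  2.555  1.145  1.198 -1.158] [0.309 0.264 0.217] [ 0.81   0.061 -0.583]
```

```bash
cat > path.py <<'E'
import sys;sys.argv=["x",".07","1","1",".8","1","8",".65",".02"]
exec(open("beam4.py").read().replace('exec(open("beam3.py").read())',''))
np.set_printoptions(precision=3,suppress=True)
def follow(q,wps,step=.03,tw=0):
    q=np.array(q)[None]
    for n,w in wps:
        p,M,_,_,_=bfk(q);d=np.array(w)-p[0];k=int(np.ceil(np.linalg.norm(d)/step));mn=9;mv=0
        for i in range(k):
            p,M,_,_,_=bfk(q);dd=(np.array(w)-p[0])/(k-i);q2=brow(q,(M[0].T@dd)[None],np.array([tw/k]));mv=max(mv,(np.abs(q2-q)/vm).max());q=q2
            mn=min(mn,np.minimum(q-lo,hi-q)[0][:6].min())
        tw=0;p,M,_,_,_=bfk(q)
        print(n,k,"q",q[0],"err mm",1000*(p[0]-w),"z",M[0][:,2],"yz",M[0][2,1],"minmargin %.3f"%mn,"spd %.2f"%mv)
    return q[0]
if __name__=="__main__":
    q0=np.load("q0.npy");z=np.array([.796,.088,-.598]);g=np.array([.447,.3016,.118])+.019*z
    h=np.array([.6075-.014,-.035-.0015,.118+.114])+.019*z
    follow(q0,[("pre0",g-.2*z+[0,0,.25]),("pre1",g-.17*z),("grasp",g),("lift",g+[0,0,.06]),("lift2",g+[0,0,.114]),("side",[g[0]+.02,h[1],h[2]]),("near",h-[.06,.01,0]),("hang",h),("low",h-[0,0,.09])],tw=-.072)
E
python3 path.py
```

```text
pre0 9 q [-0.415 -0.429 -0.835  2.052  0.607  1.04   0.189] err mm [-0.001 -0.013  0.006] z [ 0.796  0.088 -0.598] yz 1.461572564555826e-06 minmargin 0.003 spd 0.48
pre1 9 q [-0.607  0.307 -1.239  2.495  1.262  1.331 -1.058] err mm [-0.154 -0.496  2.676] z [ 0.792  0.077 -0.606] yz -0.0054016491427611325 minmargin 0.002 spd 1.00
grasp 6 q [-0.498  0.661 -0.955  2.486  1.794  1.367 -1.169] err mm [-0.004 -0.002 -0.006] z [ 0.792  0.077 -0.606] yz -0.005382676249710979 minmargin 0.052 spd 0.41
lift 3 q [-0.403  0.483 -1.025  2.439  1.679  1.237 -0.995] err mm [-0.004  0.    -0.007] z [ 0.792  0.077 -0.606] yz -0.0053656432358400435 minmargin 0.097 spd 0.39
lift2 2 q [-0.3    0.326 -1.078  2.38   1.564  1.113 -0.815] err mm [-0.007  0.003 -0.014] z [ 0.792  0.077 -0.606] yz -0.005334609992742595 minmargin 0.158 spd 0.51
side 12 q [ 1.049 -0.042 -1.267  2.57   3.021  0.41  -1.575] err mm [ 37.166 102.605  39.746] z [ 0.831  0.113 -0.544] yz 0.030074157233371143 minmargin 0.000 spd 1.00
near 5 q [ 1.201  0.294 -1.161  2.549  3.159  0.493 -1.294] err mm [ 0.006  0.009 -0.023] z [ 0.83   0.113 -0.546] yz 0.03011642942267848 minmargin 0.000 spd 0.51
hang 3 q [ 0.965  0.345 -1.015  2.446  2.998  0.483 -1.174] err mm [ 0.001  0.002 -0.   ] z [ 0.83   0.113 -0.546] yz 0.030115085453810354 minmargin 0.054 spd 0.57
low 3 q [ 0.765  0.606 -0.862  2.531  2.957  0.815 -1.031] err mm [-0.001  0.005  0.008] z [ 0.83   0.113 -0.546] yz 0.03009738116362806 minmargin 0.039 spd 0.60
```

```bash
cat >> path.py <<'E'
    print()
    nr=h-np.array([.055,.006,0])
    follow(q0,[("pre0",g-.2*z+[0,0,.25]),("pre1",g-.17*z),("grasp",g),("lift2",g+[0,0,.114]),("out",[nr[0],.2,nr[2]]),("near",nr),("hang",h),("low",h-[0,0,.07]),("back",h-[.1,.01,.01])],tw=-.072)
    print()
    follow(q0,[("pre0",g-.2*z+[0,0,.25]),("pre1",g-.12*z+[0,0,.03]),("grasp",g),("lift2",g+[0,0,.114]),("out",[nr[0]-.02,.15,nr[2]+.0]),("near",nr),("hang",h),("low",h-[0,0,.04]),("back",h-[.1,.01,.01]-.1*z*0)],tw=-.072)
E
python3 path.py | sed -n '/^$/,$p'
```

```text
pre0 9 q [-0.415 -0.429 -0.835  2.052  0.607  1.04   0.189] err mm [-0.001 -0.013  0.006] z [ 0.796  0.088 -0.598] yz 1.461572564555826e-06 minmargin 0.003 spd 0.48
pre1 9 q [-0.607  0.307 -1.239  2.495  1.262  1.331 -1.058] err mm [-0.154 -0.496  2.676] z [ 0.792  0.077 -0.606] yz -0.0054016491427611325 minmargin 0.002 spd 1.00
grasp 6 q [-0.498  0.661 -0.955  2.486  1.794  1.367 -1.169] err mm [-0.004 -0.002 -0.006] z [ 0.792  0.077 -0.606] yz -0.005382676249710979 minmargin 0.052 spd 0.41
lift2 4 q [-0.3    0.326 -1.078  2.38   1.564  1.113 -0.815] err mm [-0.008  0.004 -0.015] z [ 0.792  0.077 -0.606] yz -0.005318204039740271 minmargin 0.103 spd 0.55
out 5 q [ 0.077  0.257 -0.966  2.416  1.881  0.783 -0.761] err mm [-0.003 -0.002  0.007] z [ 0.792  0.077 -0.606] yz -0.005347602457240966 minmargin 0.151 spd 0.51
near 9 q [ 1.008  0.172 -0.985  2.499  3.177  0.362 -1.407] err mm [ 0.043  0.041 -0.08 ] z [ 0.792  0.076 -0.606] yz -0.005906782760131313 minmargin 0.049 spd 0.86
hang 2 q [ 0.789  0.24  -0.837  2.404  2.972  0.348 -1.225] err mm [ 0.004  0.008 -0.002] z [ 0.792  0.076 -
[... 1171 characters left out ...]
1355788725075638 minmargin 0.064 spd 0.57
near 7 q [ 1.018  0.178 -0.986  2.501  3.211  0.372 -1.428] err mm [ 0.032  0.031 -0.066] z [ 0.795  0.084 -0.601] yz -0.0018289876201158229 minmargin 0.028 spd 0.87
hang 2 q [ 0.802  0.245 -0.842  2.406  3.011  0.355 -1.252] err mm [ 0.003  0.007 -0.001] z [ 0.795  0.084 -0.601] yz -0.0018354308606326755 minmargin 0.115 spd 0.75
low 2 q [ 0.705  0.345 -0.772  2.454  2.956  0.5   -1.173] err mm [0.004 0.011 0.004] z [ 0.795  0.084 -0.601] yz -0.0018468023603370471 minmargin 0.116 spd 0.35
back 4 q [ 1.139  0.196 -1.082  2.566  3.22   0.423 -1.402] err mm [15.386  0.928 -3.707] z [ 0.793  0.086 -0.603] yz 0.0013310247636782846 minmargin 0.004 spd 1.00
```

Call:
move_arm:
  motion:
    - {"tx": 0.022,"ty": -0.004,"tz": 0.019,"twist": -0.008}
    - {"tx": 0.022,"ty": -0.003,"tz": 0.019,"twist": -0.008}
    - {"tx": 0.022,"ty": -0.003,"tz": 0.019,"twist": -0.008}
    - {"tx": 0.022,"ty": -0.002,"tz": 0.019,"twist": -0.008}
    - {"tx": 0.022,"ty": -0.002,"tz": 0.019,"twist": -0.008}
    - {"tx": 0.022,"ty": -0.001,"tz": 0.019,"twist": -0.008}
    - {"tx": 0.022,"ty": -0.001,"tz": 0.019,"twist": -0.008}
    - {"tx": 0.022,"ty": 0,"tz": 0.019,"twist": -0.008}
    - {"tx": 0.022,"ty": 0,"tz": 0.019,"twist": -0.008}
    - {"tx": 0,"ty": 0,"tz": 0,"twist": 0}

```text
clock: 18.4
position: [0.3032, 0.2906, 0.4799]
ee_rot: [-0.122, 2.213, 0.054]
force: [0.4, -0.3, 1.7]
width: 0.994
gripper_force: 0.0
```

```bash
cat > go.py <<'E'
import sys
from h import *
np.set_printoptions(precision=4,suppress=True)
o=arm.observe();M=R.from_rotvec(o["ee_rot"]).as_matrix();p=o["position"]
print("t",o["clock"],"p",p,"F",o["force"],"w %.3f gf %.1f"%(o["width"],o["gripper_force"]),"z",M[:,2],"yz %.4f xy %.3f"%(M[2,1],np.arctan2(-M[0,1],M[1,1])))
print("q",o["joints"])
z=M[:,2]
for a in sys.argv[1:]:
    w=eval(a,{"np":np,"z":z,"p":p,"g":np.array([.447,.3016,.118])+.019*z,"A":np.array});d=M.T@(w-p);print(a,w,"tool mm",1000*d,"norm",1000*np.linalg.norm(d));p=w
E
python3 go.py "g-.12*z+A([0,0,.03])" "g"
```

```text
t 18.4 p [0.3032 0.2906 0.4799] F [ 0.3905 -0.3022  1.7078] w 0.994 gf 0.0 z [ 0.795   0.0829 -0.6009] yz -0.0049 xy 0.108
q [-0.4236 -0.4095 -0.8442  2.0328  0.6198  1.0655  0.1766]
g-.12*z+A([0,0,.03]) [0.3667 0.2932 0.2087] tool mm [178.7084  -2.8918 213.6862] norm 278.580075708478
g [0.4621 0.3032 0.1066] tool mm [ 23.9791   0.1455 138.0272] norm 140.09473500979433
```

Call:
move_arm:
  motion:
    - {"tx": 0.018,"ty": 0,"tz": 0.021,"twist": 0}
    - {"tx": 0.018,"ty": 0,"tz": 0.021,"twist": 0}
    - {"tx": 0.018,"ty": 0,"tz": 0.021,"twist": 0}
    - {"tx": 0.018,"ty": 0,"tz": 0.021,"twist": 0}
    - {"tx": 0.018,"ty": -0.001,"tz": 0.021,"twist": 0}
    - {"tx": 0.018,"ty": -0.001,"tz": 0.021,"twist": 0}
    - {"tx": 0.018,"ty": -0.001,"tz": 0.021,"twist": 0}
    - {"tx": 0.018,"ty": 0,"tz": 0.021,"twist": 0}
    - {"tx": 0.018,"ty": 0,"tz": 0.021,"twist": 0}
    - {"tx": 0.017,"ty": 0,"tz": 0.021,"twist": 0}
    - {"tx": 0,"ty": 0,"tz": 0,"twist": 0}

```text
clock: 19.5
position: [0.3646, 0.2952, 0.2105]
ee_rot: [-0.121, 2.216, 0.054]
force: [-0.6, -0.7, 0.8]
width: 1.004
gripper_force: 0.0
```

```bash
python3 go.py "g+A([0,0,.004])"
python3 - <<'E'
from h import *
for c in("scene","top"):
  for q in ("yellow_grip","hook_tip","hook_seat"):
    print(c,q,[(np.round(k["point"],4).tolist(),round(k["conf"],2)) for k in arm.place_of(c,q)[:3]])
a=arm.get_image("scene");b=arm.get_image("top")
r=lambda i,x0,y0,x1,y1,s:cv2.resize(i[y0:y1,x0:x1],None,fx=s,fy=s,interpolation=cv2.INTER_CUBIC)
A=r(a,360,190,490,340,3);B=r(b,130,250,260,400,3);M=np.hstack([A,B]);cv2.imwrite("pics/g1.png",M[:,:,::-1])
E
```

```text
t 19.5 p [0.3646 0.2952 0.2105] F [-0.6051 -0.7002  0.8257] w 1.004 gf 0.0 z [ 0.7929  0.0823 -0.6038] yz -0.0046 xy 0.107
q [-0.4964  0.3279 -1.2157  2.4768  1.3742  1.2893 -0.9993]
g+A([0,0,.004]) [0.4621 0.3032 0.1105] tool mm [ 20.7029  -2.0338 138.2851] norm 139.84105460534974
scene yellow_grip [([0.6931, 0.5758], 0.82)]
scene hook_tip [([0.4673, 0.4227], 0.51)]
scene hook_seat [([0.6241, 0.7617], 0.75), ([0.4722, 0.4469], 0.48)]
top yellow_grip [([0.3039, 0.6431], 0.73), ([0.3203, 0.6367], 0.62)]
top hook_tip [([0.5494, 0.4615], 0.58)]
top hook_seat []
```

View pics/g1.png

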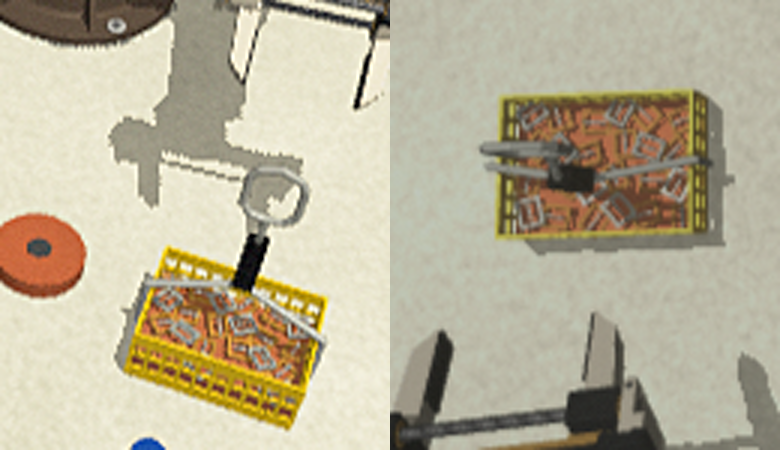

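Call:
move_arm:
  motion:
    - {"tx": 0.003,"ty": -0.001,"tz": 0.02,"twist": 0}
    - {"tx": 0.003,"ty": -0.001,"tz": 0.02,"twist": 0}
    - {"tx": 0.003,"ty": -0.001,"tz": 0.02,"twist": 0}
    - {"tx": 0.003,"ty": 0,"tz": 0.02,"twist": 0}
    - {"tx": 0.003,"ty": 0,"tz": 0.02,"twist": 0}
    - {"tx": 0.003,"ty": 0,"tz": 0.02,"twist": 0}
    - {"tx": 0.002,"ty": 0,"tz": 0.012,"twist": 0}
    - {"tx": 0.001,"ty": 0,"tz": 0.005,"twist": 0}
    - {"tx": 0,"ty": 0,"tz": 0,"twist": 0}

```text
clock: 20.8
position: [0.4624, 0.3017, 0.1163]
ee_rot: [-0.118, 2.208, 0.058]
force: [0.1, -0.2, -1.2]
width: 1.0
gripper_force: 0.0
```

```bash
python3 go.py "g+A([0,-.0015,.004])"
```

```text
t 20.8 p [0.4624 0.3017 0.1163] F [ 0.1162 -0.1866 -1.1613] w 1.000 gf 0.0 z [ 0.7976  0.0843 -0.5973] yz -0.0009 xy 0.106
q [-0.4746  0.6501 -0.9856  2.4918  1.7916  1.3777 -1.1583]
g+A([0,-.0015,.004]) [0.4622 0.3017 0.1107] tool mm [4.655  0.043  3.1739] norm 5.634236569733713
```

Call:
move_arm:
  motion:
    - {"tx": 0.005,"ty": 0,"tz": 0.003,"twist": 0}
    - {"tx": 0,"ty": 0,"tz": 0,"twist": 0}

```text
clock: 21.0
position: [0.4611, 0.3022, 0.1103]
ee_rot: [-0.12, 2.208, 0.059]
force: [-0.3, -0.3, 0.3]
width: 1.003
gripper_force: 0.0
```

Call:
move_arm:
  motion:
    - {"tx": 0,"ty": 0,"tz": 0,"twist": 0}
    - {"tx": 0,"ty": 0,"tz": 0,"twist": 0}
    - {"tx": 0,"ty": 0,"tz": 0,"twist": 0}
    - {"tx": 0,"ty": 0,"tz": 0,"twist": 0}
    - {"tx": 0,"ty": 0,"tz": 0,"twist": 0}
    - {"tx": 0,"ty": 0,"tz": 0,"twist": 0}
    - {"tx": 0,"ty": 0,"tz": 0,"twist": 0}
    - {"tx": 0,"ty": 0,"tz": 0,"twist": 0}
  gripper: 1
  squeeze: 35

```text
clock: 21.8
position: [0.4614, 0.302, 0.1101]
ee_rot: [-0.119, 2.209, 0.058]
force: [0.3, 0.5, 0.3]
width: 0.352
gripper_force: 0.0
```

```bash
python3 go.py "p+A([0,0,.03])" "p+A([0,0,.114])"
```

```text
t 21.8 p [0.4614 0.302  0.1101] F [0.3398 0.4945 0.305 ] w 0.352 gf 0.0 z [ 0.7972  0.0852 -0.5976] yz -0.0010 xy 0.107
q [-0.4853  0.6685 -0.9787  2.4966  1.8014  1.3915 -1.1755]
p+A([0,0,.03]) [0.4614 0.302  0.1401] tool mm [-24.0534  -0.0309 -17.9286] norm 30.0
p+A([0,0,.114]) [0.4614 0.302  0.2541] tool mm [-91.4029  -0.1175 -68.1285] norm 114.00000000000001
```

Fingers are still closing (32 mm left); wait more.

Call:
move_arm:
  motion:
    - {"tx": 0,"ty": 0,"tz": 0,"twist": 0}
    - {"tx": 0,"ty": 0,"tz": 0,"twist": 0}
    - {"tx": 0,"ty": 0,"tz": 0,"twist": 0}
    - {"tx": 0,"ty": 0,"tz": 0,"twist": 0}
    - {"tx": 0,"ty": 0,"tz": 0,"twist": 0}
    - {"tx": 0,"ty": 0,"tz": 0,"twist": 0}

```text
clock: 22.4
position: [0.4614, 0.3021, 0.1101]
ee_rot: [-0.119, 2.209, 0.059]
force: [1.3, 0.7, -0.5]
width: 0.186
gripper_force: 34.7
```

```bash
python3 go.py
```

```text
t 22.4 p [0.4614 0.3021 0.1101] F [ 1.3452  0.6781 -0.5437] w 0.186 gf 34.7 z [ 0.7972  0.0854 -0.5977] yz -0.0008 xy 0.107
q [-0.4853  0.6685 -0.9788  2.4965  1.8015  1.3914 -1.1755]
```

Call:
move_arm:
  motion:
    - {"tx": -0.004,"ty": 0,"tz": -0.003,"twist": 0}
    - {"tx": -0.008,"ty": 0,"tz": -0.006,"twist": 0}
    - {"tx": -0.008,"ty": 0,"tz": -0.006,"twist": 0}
    - {"tx": -0.004,"ty": 0,"tz": -0.003,"twist": 0}
    - {"tx": 0,"ty": 0,"tz": 0,"twist": 0}
    - {"tx": 0,"ty": 0,"tz": 0,"twist": 0}

```text
clock: 23.0
position: [0.4613, 0.3017, 0.14]
ee_rot: [-0.119, 2.209, 0.058]
force: [-0.5, -0.1, -3.9]
width: 0.191
gripper_force: 34.7
```

```bash
python3 go.py; python3 -c "
from h import *
print(arm.observe()['ft_torque'])
a=save('scene','s2.png');b=save('top','t2.png')
for c in ('scene','top'):
  for q in ('hook_tip','hook_seat','yellow_loop','yellow'):
    print(c,q,[(np.round(k['point'],4).tolist(),round(k['conf'],2)) for k in arm.place_of(c,q)[:3]])
r=lambda i,x0,y0,x1,y1,s:cv2.resize(i[y0:y1,x0:x1],None,fx=s,fy=s,interpolation=cv2.INTER_CUBIC)
cv2.imwrite('pics/g2.png',np.hstack([r(a,380,180,490,340,3.5),r(b,140,240,260,400,3.5)])[:,:,::-1])
"
```

```text
t 23.0 p [0.4613 0.3017 0.14  ] F [-0.5274 -0.1327 -3.8994] w 0.191 gf 34.7 z [ 0.7972  0.0848 -0.5978] yz -0.0012 xy 0.107
q [-0.4381  0.5777 -1.0176  2.4762  1.7457  1.3254 -1.0925]
[-7.35500947e-02  1.57658287e+00  9.21945578e-04]
scene hook_tip [([0.4702, 0.4229], 0.55)]
scene hook_seat [([0.4711, 0.4542], 0.7), ([0.3152, 0.5954], 0.53)]
scene yellow_loop [([0.7123, 0.4935], 0.55)]
scene yellow [([0.6828, 0.625], 0.59), ([0.5766, 0.5763], 0.28)]
top hook_tip [([0.5475, 0.4608], 0.51)]
top hook_seat [([0.5414, 0.4419], 0.59)]
top yellow_loop [([0.2595, 0.6065], 0.91)]
top yellow [([0.3161, 0.6283], 0.83)]
```

View pics/g2.png

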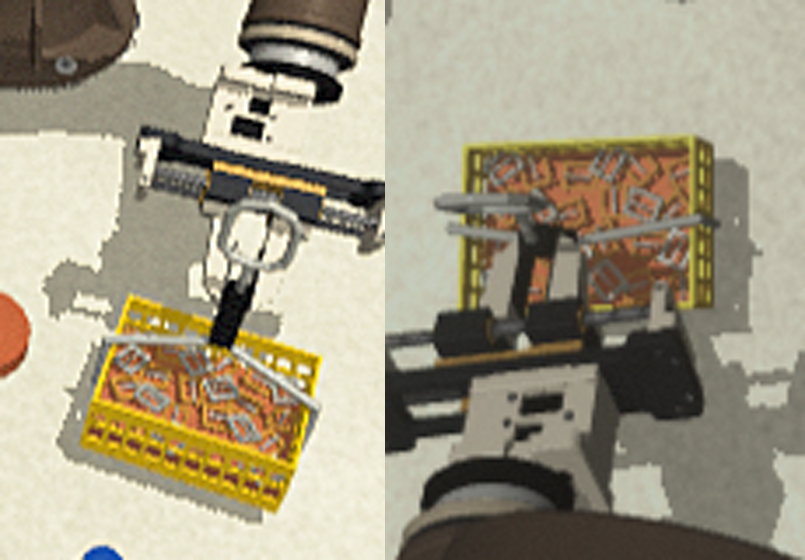

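The basket is lifted with its grip at crop (232,310) between the fingers, and it looks level. Force shows about 4 N of weight. Next I triangulate the hook and loop.

```bash
python3 - <<'E'
from h import *
np.set_printoptions(precision=4,suppress=True)
print("tip",*tri([.4702,.4229],[.5475,.4608]),"seat",*tri([.4711,.4542],[.5414,.4419]),"tip old",*tri([.4673,.4227],[.5494,.4615]))
print("loop",*tri([.7123,.4935],[.2595,.6065]))
for n,z,s,t in(("tip",.346,[.4702,.4229],[.5475,.4608]),("seat",.334,[.4711,.4542],[.5414,.4419]),("loop",.278,[.7123,.4935],[.2595,.6065])):
    print(n,"scene@z",at_z("scene",s,z),"top@z",at_z("top",t,z))
# hook pixels zoom for yaw in current pictures
a=cv2.imread("pics/s2.png");b=cv2.imread("pics/t2.png")
r=lambda i,x0,y0,x1,y1,s:cv2.resize(i[y0:y1,x0:x1],None,fx=s,fy=s,interpolation=cv2.INTER_CUBIC)
cv2.imwrite("pics/hk.png",np.hstack([r(a,275,175,325,235,8),r(b,325,180,375,240,8)]))
E
python3 go.py "A([.5535,.2,p[2]+.084])"
```

```text
tip [ 0.585  -0.0375  0.3502] [np.float64(0.0023194466213720144), np.float64(0.0023194466213719987)] seat [ 0.6064 -0.0292  0.3265] [np.float64(0.000918137762339862), np.float64(0.000918137762339876)] tip old [ 0.5851 -0.0407  0.349 ] [np.float64(0.003497243110298511), np.float64(0.0034972431102984415)]
loop [0.4711 0.2969 0.2865] [np.float64(0.0005639981193906317), np.float64(0.0005639981193906148)]
tip scene@z [ 0.5812 -0.0419  0.346 ] top@z [ 0.5852 -0.0355  0.346 ]
seat scene@z [ 0.6133 -0.0248  0.334 ] top@z [ 0.6047 -0.0297  0.334 ]
loop scene@z [0.4615 0.2974 0.278 ] top@z [0.472  0.2993 0.278 ]
t 23.5 p [0.4612 0.3021 0.14  ] F [ 0.2726 -0.0151 -4.5556] w 0.186 gf 34.7 z [ 0.7971  0.0853 -0.5978] yz -0.0011 xy 0.107
q [-0.4383  0.5779 -1.0178  2.4758  1.7457  1.3255 -1.0921]
A([.5535,.2,p[2]+.084]) [0.5535 0.2    0.224 ] tool mm [-115.5507 -111.4558   14.6443] norm 161.21051107326602
```

View pics/hk.png

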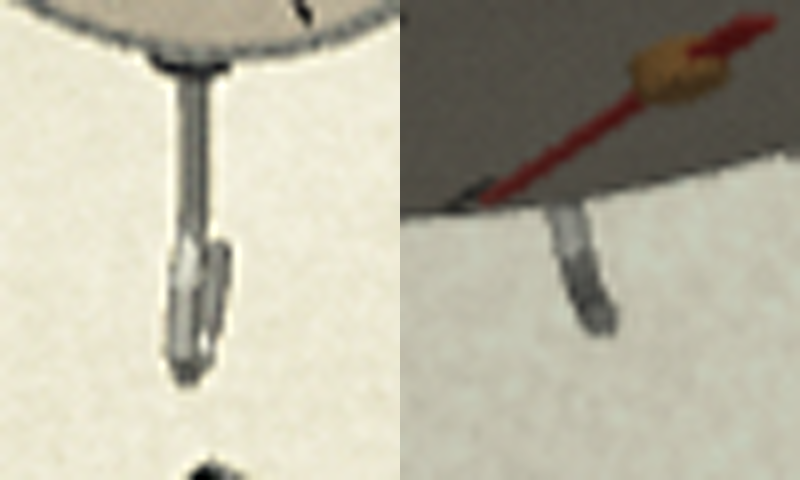

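Run:
```python
from h import *
np.set_printoptions(precision=4,suppress=True)
f=lambda u,v:[(u+.0)/640,(v)/480]
print("tip",*tri(f(302.4,206.8),f(349.4,219)))
print("tip@z",at_z("scene",f(302.4,206.8),.346),at_z("top",f(349.4,219),.346))
print("bottom@z",at_z("scene",f(298.4,220.8),.3265))
# rod: plane from scene column 299.3 ; x,y relation at z=.40
print("rod@.40",at_z("scene",f(299.4,195),.40))
for v in (180,190,200): print(at_z("scene",f(299.3,v),.38))
# top hook line direction: pts (345.6,206) ->(349.9,220)
print(at_z("top",f(346,208),.326),at_z("top",f(349.4,218.5),.34))
```

```text
tip [ 0.5896 -0.0341  0.3443] [np.float64(8.817566582629835e-05), np.float64(8.817566582632035e-05)]
tip@z [ 0.5912 -0.0333  0.346 ] [ 0.5891 -0.0339  0.346 ]
bottom@z [ 0.6172 -0.0306  0.3265]
rod@.40 [ 0.6144 -0.0287  0.4   ]
[ 0.5474 -0.0623  0.38  ]
[ 0.5786 -0.0469  0.38  ]
[ 0.6084 -0.0321  0.38  ]
[ 0.6145 -0.0294  0.326 ] [ 0.5915 -0.0343  0.34  ]
```

Call:
move_arm:
  motion:
    - {"tx": -0.01,"ty": 0,"tz": -0.007,"twist": 0}
    - {"tx": -0.016,"ty": 0,"tz": -0.012,"twist": 0}
    - {"tx": -0.016,"ty": 0,"tz": -0.012,"twist": 0}
    - {"tx": -0.016,"ty": 0,"tz": -0.012,"twist": 0}
    - {"tx": -0.01,"ty": 0,"tz": -0.007,"twist": 0}
    - {"tx": 0,"ty": 0,"tz": 0,"twist": 0}
    - {"tx": 0,"ty": 0,"tz": 0,"twist": 0}

```text
clock: 24.2
position: [0.462, 0.3015, 0.2244]
ee_rot: [-0.118, 2.208, 0.058]
force: [-0.7, 0.8, -3.8]
width: 0.188
gripper_force: 34.7
```

```bash
python3 go.py "A([.5535,.2,.224])"
```

```text
t 24.2 p [0.462  0.3015 0.2244] F [-0.7292  0.8196 -3.783 ] w 0.188 gf 34.7 z [ 0.7976  0.0844 -0.5972] yz -0.0012 xy 0.106
q [-0.2706  0.328  -1.1119  2.3884  1.5769  1.1253 -0.822 ]
A([.5535,.2,.224]) [0.5535 0.2    0.224 ] tool mm [ -47.4996 -110.684    64.6972] norm 136.7218972005074
```

Call:
move_arm:
  motion:
    - {"tx": -0.003,"ty": -0.008,"tz": 0.0045,"twist": 0}
    - {"tx": -0.006,"ty": -0.015,"tz": 0.008,"twist": 0}
    - {"tx": -0.006,"ty": -0.015,"tz": 0.008,"twist": 0}
    - {"tx": -0.006,"ty": -0.015,"tz": 0.008,"twist": 0}
    - {"tx": -0.006,"ty": -0.015,"tz": 0.008,"twist": 0}
    - {"tx": -0.006,"ty": -0.015,"tz": 0.008,"twist": 0}
    - {"tx": -0.006,"ty": -0.015,"tz": 0.008,"twist": 0}
    - {"tx": -0.005,"ty": -0.012,"tz": 0.007,"twist": 0}
    - {"tx": 0,"ty": 0,"tz": 0,"twist": 0}

```text
clock: 25.1
position: [0.5478, 0.1972, 0.2227]
ee_rot: [-0.116, 2.211, 0.054]
force: [0.6, 0.7, -3.8]
width: 0.189
gripper_force: 34.7
```

```bash
python3 go.py "A([.547,-.04,.225])"
```

```text
t 25.1 p [0.5478 0.1972 0.2227] F [ 0.5512  0.723  -3.8101] w 0.189 gf 34.7 z [ 0.7964  0.0808 -0.5994] yz -0.0027 xy 0.103
q [ 0.1125  0.2533 -1.0088  2.4314  1.8913  0.795  -0.7753]
A([.547,-.04,.225]) [ 0.547 -0.04   0.225] tool mm [  13.8165 -235.8128  -21.1577] norm 237.16288752058466
```

Call:
move_arm:
  motion:
    - {"tx": 0.001,"ty": -0.01,"tz": -0.001,"twist": 0}
    - {"tx": 0.001,"ty": -0.018,"tz": -0.0015,"twist": 0}
    - {"tx": 0.001,"ty": -0.018,"tz": -0.0015,"twist": 0}
    - {"tx": 0.001,"ty": -0.018,"tz": -0.0015,"twist": 0}
    - {"tx": 0.001,"ty": -0.018,"tz": -0.0015,"twist": 0}
    - {"tx": 0.001,"ty": -0.018,"tz": -0.0015,"twist": 0}
    - {"tx": 0.001,"ty": -0.018,"tz": -0.0015,"twist": 0}
    - {"tx": 0.001,"ty": -0.018,"tz": -0.0015,"twist": 0}
    - {"tx": 0.001,"ty": -0.015,"tz": -0.0015,"twist": 0}
    - {"tx": 0,"ty": 0,"tz": 0,"twist": 0}

```text
clock: 26.1
position: [0.5463, 0.0468, 0.2238]
ee_rot: [-0.117, 2.211, 0.056]
force: [-0.5, 0.8, -3.8]
width: 0.192
gripper_force: 34.7
```

```bash
python3 go.py "A([.547,-.04,.225])"
```

```text
t 26.1 p [0.5463 0.0468 0.2238] F [-0.4721  0.8413 -3.7701] w 0.192 gf 34.7 z [ 0.7959  0.083  -0.5997] yz -0.0017 xy 0.105
q [ 0.6564  0.1213 -0.9608  2.5339  2.6216  0.4482 -1.1305]
A([.547,-.04,.225]) [ 0.547 -0.04   0.225] tool mm [  4.1868 -86.3674  -7.3412] norm 86.77988170029838
```

Call:
move_arm:
  motion:
    - {"tx": 0,"ty": -0.006,"tz": 0,"twist": 0}
    - {"tx": 0.001,"ty": -0.012,"tz": -0.001,"twist": 0}
    - {"tx": 0,"ty": -0.012,"tz": -0.001,"twist": 0}
    - {"tx": 0.001,"ty": -0.012,"tz": -0.001,"twist": 0}
    - {"tx": 0,"ty": -0.012,"tz": -0.001,"twist": 0}
    - {"tx": 0.001,"ty": -0.012,"tz": -0.001,"twist": 0}
    - {"tx": 0.001,"ty": -0.012,"tz": -0.001,"twist": 0}
    - {"tx": 0,"ty": -0.008,"tz": -0.001,"twist": 0}
    - {"tx": 0,"ty": 0,"tz": 0,"twist": 0}
    - {"tx": 0,"ty": 0,"tz": 0,"twist": 0}

```text
clock: 27.1
position: [0.5486, -0.0367, 0.2259]
ee_rot: [-0.12, 2.209, 0.059]
force: [0.8, 0.2, -3.6]
width: 0.19
gripper_force: 34.7
```

```bash
python3 go.py "A([.547,-.04,.225])"
python3 - <<'E'
from h import *
a=save("scene","s3.png");b=save("top","t3.png")
for c in("scene","top"):
  for q in("hook_tip","hook_seat","yellow_loop","yellow_grip"):
    print(c,q,[(np.round(np.array(k["point"])*[640,480],1).tolist(),round(k["conf"],2)) for k in arm.place_of(c,q)[:2]])
r=lambda i,x0,y0,x1,y1,s:cv2.resize(i[y0:y1,x0:x1],None,fx=s,fy=s,interpolation=cv2.INTER_CUBIC)
cv2.imwrite("pics/n1.png",np.hstack([r(a,260,170,340,280,5),r(b,300,170,380,280,5)])[:,:,::-1])
E
```

```text
t 27.1 p [ 0.5486 -0.0367  0.2259] F [ 0.7539  0.2014 -3.5964] w 0.190 gf 34.7 z [ 0.7968  0.086  -0.5981] yz -0.0008 xy 0.108
q [ 1.0844  0.1637 -1.0531  2.5054  3.2252  0.363  -1.4477]
A([.547,-.04,.225]) [ 0.547 -0.04   0.225] tool mm [ 1.8481 -3.1443 -1.047 ] norm 3.7944500595215684
scene hook_tip [([300.0, 203.8], 0.47)]
scene hook_seat [([300.0, 217.6], 0.74)]
scene yellow_loop [([306.6, 188.2], 0.88)]
scene yellow_grip [([311.2, 227.6], 0.72)]
top hook_tip [([348.0, 218.0], 0.58)]
top hook_seat [([344.5, 210.1], 0.65), ([351.8, 261.3], 0.31)]
top yellow_loop [([351.9, 232.2], 0.67)]
top yellow_grip [([351.3, 262.3], 0.67)]
```

View pics/n1.png

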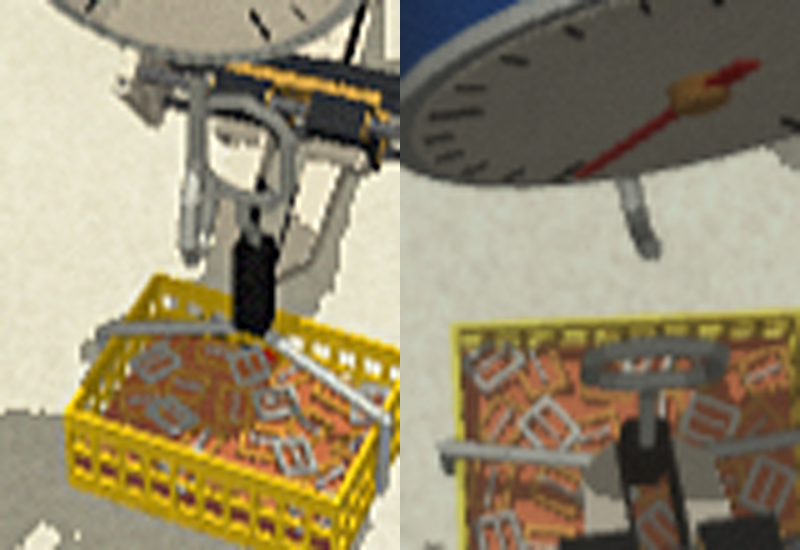

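The loop's top wire is at scene (309,190.6) and top (351,240). The hook tip is at top (350,220) and still untouched, with the loop in front of it.

```bash
python3 - <<'E'
from h import *
np.set_printoptions(precision=4,suppress=True)
f=lambda u,v:[u/640,v/480]
print("loop top@z",at_z("top",f(351.2,239.8),.3638),"scene",at_z("scene",f(309,190.6),.3638),*tri(f(309,190.6),f(351.2,239.8)))
print("tip top@z",at_z("top",f(300+250/5,170+248/5),.346))
E
python3 path.py >/dev/null; python3 go.py "A([.58,-.035,.2245])" "A([.612,-.029,.2245])"
```

```text
loop top@z [ 0.5487 -0.0352  0.3638] scene [ 0.5537 -0.0351  0.3638] [ 0.5497 -0.0362  0.3602] [np.float64(0.00074708661375556), np.float64(0.0007470866137555773)]
tip top@z [ 0.588  -0.0349  0.346 ]
t 27.6 p [ 0.5489 -0.0373  0.2261] F [ 0.1427 -0.0315 -3.617 ] w 0.190 gf 34.7 z [ 0.7972  0.0854 -0.5976] yz -0.0011 xy 0.108
q [ 1.0856  0.1637 -1.0526  2.5048  3.2273  0.3629 -1.4489]
A([.58,-.035,.2245]) [ 0.58   -0.035   0.2245] tool mm [-17.3239  -1.0209  25.9906] norm 31.251687466425587
A([.612,-.029,.2245]) [ 0.612  -0.029   0.2245] tool mm [-19.401    2.5315  26.023 ] norm 32.55764119219944
```

Call:
move_arm:
  motion:
    - {"tx": -0.0035,"ty": 0,"tz": 0.0048,"twist": 0}
    - {"tx": -0.0035,"ty": 0,"tz": 0.0048,"twist": 0}
    - {"tx": -0.0035,"ty": 0,"tz": 0.0048,"twist": 0}
    - {"tx": -0.0035,"ty": 0,"tz": 0.0048,"twist": 0}
    - {"tx": -0.0035,"ty": 0,"tz": 0.0048,"twist": 0}
    - {"tx": 0,"ty": 0,"tz": 0,"twist": 0}

```text
clock: 28.2
position: [0.5794, -0.034, 0.2263]
ee_rot: [-0.119, 2.208, 0.059]
force: [-0.1, 0.4, -3.5]
width: 0.192
gripper_force: 34.7
```

```bash
python3 go.py "A([.6085,-.030,.2255])"
```

```text
t 28.2 p [ 0.5794 -0.034   0.2263] F [-0.1345  0.4258 -3.5004] w 0.192 gf 34.7 z [ 0.7978  0.0858 -0.5968] yz -0.0008 xy 0.108
q [ 0.9367  0.2031 -0.9524  2.4549  3.0897  0.3572 -1.3287]
A([.6085,-.030,.2255]) [ 0.6085 -0.03    0.2255] tool mm [-16.8961   0.8534  24.0077] norm 29.36965393672854
```

Call:
move_arm:
  motion:
    - {"tx": -0.0033,"ty": 0,"tz": 0.0048,"twist": 0}
    - {"tx": -0.0034,"ty": 0,"tz": 0.0048,"twist": 0}
    - {"tx": -0.0034,"ty": 0.001,"tz": 0.0048,"twist": 0}
    - {"tx": -0.0034,"ty": 0,"tz": 0.0048,"twist": 0}
    - {"tx": -0.0034,"ty": 0,"tz": 0.0048,"twist": 0}
    - {"tx": 0,"ty": 0,"tz": 0,"twist": 0}

```text
clock: 28.8
position: [0.6085, -0.0299, 0.2254]
ee_rot: [-0.119, 2.208, 0.059]
force: [0.1, 0.6, -2.6]
width: 0.189
gripper_force: 34.7
```

```bash
python3 go.py "p+A([0,0,-.02])"
python3 - <<'E'
from h import *
a=save("scene","s4.png");b=save("top","t4.png")
r=lambda i,x0,y0,x1,y1,s:cv2.resize(i[y0:y1,x0:x1],None,fx=s,fy=s,interpolation=cv2.INTER_CUBIC)
cv2.imwrite("pics/n2.png",np.hstack([r(a,250,90,350,250,3.7),r(b,310,170,390,298,4.625)])[:,:,::-1])
E
```

```text
t 28.8 p [ 0.6085 -0.0299  0.2254] F [ 0.0608  0.6088 -2.5726] w 0.189 gf 34.7 z [ 0.7978  0.0857 -0.5968] yz -0.0008 xy 0.108
q [ 0.8152  0.2385 -0.8677  2.4057  2.9869  0.3539 -1.2384]
p+A([0,0,-.02]) [ 0.6085 -0.0299  0.2054] tool mm [16.0473  0.0158 11.9367] norm 19.99999999999999
```

View pics/n2.png

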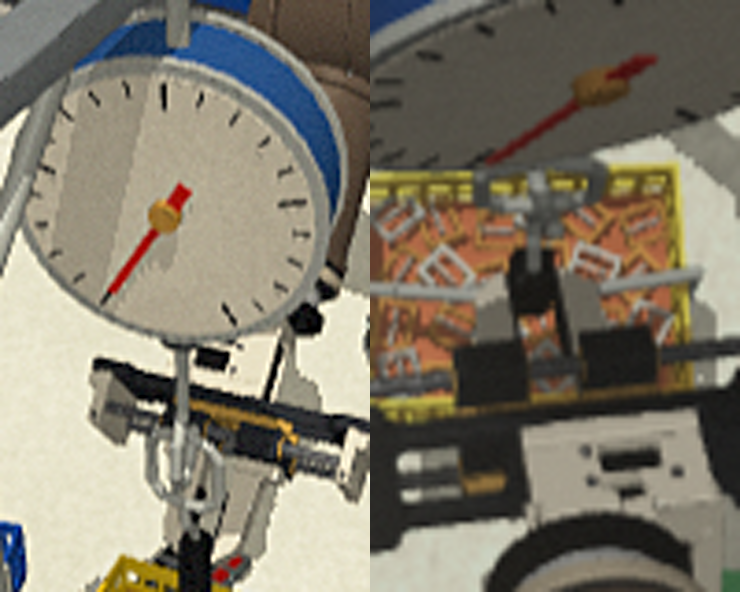

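The hook passes through the loop and the pointer is at zero. I lower it to just above contact, averaging force.

```bash
cat > f.py <<'E'
from h import *
import sys
n=int(sys.argv[1]);L=[]
for _ in range(n):
    arm.get_image("scene");o=arm.observe();L.append(np.r_[o["force"],o["ft_torque"],o["position"]])
L=np.array(L);np.set_printoptions(precision=4,suppress=True);print("t",o["clock"],"mean F",L[:,:3].mean(0),"sd",L[:,:3].std(0),"tq",L[:,3:6].mean(0),"p",L[-1,6:])
E
python3 f.py 10
```

```text
t 29.4 mean F [ 0.0734 -0.1044 -3.7842] sd [0.3362 0.3731 0.4262] tq [-0.0695  1.5798 -0.0051] p [ 0.6074 -0.0303  0.225 ]
```

Call:
move_arm:
  motion:
    - {"tx": 0.004,"ty": 0,"tz": 0.003,"twist": 0}
    - {"tx": 0.004,"ty": 0,"tz": 0.003,"twist": 0}
    - {"tx": 0.004,"ty": 0,"tz": 0.003,"twist": 0}
    - {"tx": 0.004,"ty": 0,"tz": 0.003,"twist": 0}
    - {"tx": 0.0025,"ty": 0,"tz": 0.0018,"twist": 0}
    - {"tx": 0,"ty": 0,"tz": 0,"twist": 0}

```text
clock: 30.0
position: [0.6072, -0.0299, 0.2011]
ee_rot: [-0.119, 2.21, 0.059]
force: [-0.4, 1.1, -3.3]
width: 0.183
gripper_force: 34.7
```

```bash
python3 f.py 6; python3 go.py
```

```text
t 30.3 mean F [ 0.3918 -0.1119 -3.9165] sd [0.6699 0.2132 0.3098] tq [-0.0506  1.5557 -0.0059] p [ 0.6077 -0.0302  0.2023]
t 30.3 p [ 0.6077 -0.0302  0.2023] F [ 1.4247 -0.1948 -3.6102] w 0.191 gf 34.7 z [ 0.7976  0.085  -0.5972] yz -0.0013 xy 0.107
q [ 0.7539  0.2936 -0.8235  2.4366  2.9492  0.4377 -1.188 ]
```

Call:
move_arm:
  motion:
    - {"tx": 0.0016,"ty": 0,"tz": 0.0012,"twist": 0}
    - {"tx": 0.0016,"ty": 0,"tz": 0.0012,"twist": 0}
    - {"tx": 0.0016,"ty": 0,"tz": 0.0012,"twist": 0}
    - {"tx": 0.0016,"ty": 0,"tz": 0.0012,"twist": 0}
    - {"tx": 0.0016,"ty": 0,"tz": 0.0012,"twist": 0}
    - {"tx": 0.0016,"ty": 0,"tz": 0.0012,"twist": 0}
    - {"tx": 0.0016,"ty": 0,"tz": 0.0012,"twist": 0}
    - {"tx": 0.0016,"ty": 0,"tz": 0.0012,"twist": 0}
    - {"tx": 0,"ty": 0,"tz": 0,"twist": 0}
    - {"tx": 0,"ty": 0,"tz": 0,"twist": 0}

```text
clock: 31.3
position: [0.6076, -0.0301, 0.186]
ee_rot: [-0.119, 2.209, 0.058]
force: [-0.0, -0.2, -2.5]
width: 0.185
gripper_force: 34.7
```

```bash
python3 f.py 6
```

```text
t 31.6 mean F [-0.1059  0.4592 -1.913 ] sd [0.3539 0.4811 0.2759] tq [-0.0339  1.2068 -0.0378] p [ 0.6076 -0.0302  0.1861]
```

Call:
move_arm:
  motion:
    - {"tx": 0.0016,"ty": 0,"tz": 0.0012,"twist": 0}
    - {"tx": 0.0016,"ty": 0,"tz": 0.0012,"twist": 0}
    - {"tx": 0.0016,"ty": 0,"tz": 0.0012,"twist": 0}
    - {"tx": 0,"ty": 0,"tz": 0,"twist": 0}
    - {"tx": 0,"ty": 0,"tz": 0,"twist": 0}
    - {"tx": 0,"ty": 0,"tz": 0,"twist": 0}

```text
clock: 32.2
position: [0.6077, -0.0302, 0.18]
ee_rot: [-0.119, 2.209, 0.058]
force: [-0.9, 0.2, -1.7]
width: 0.194
gripper_force: 34.7
```

```bash
python3 f.py 10; python3 go.py
```

```text
t 32.7 mean F [ 0.4541  0.076  -1.0692] sd [0.4606 0.3585 0.4365] tq [-0.0122  1.0675 -0.0202] p [ 0.6076 -0.0302  0.18  ]
t 32.7 p [ 0.6076 -0.0302  0.18  ] F [ 0.6541  0.1652 -0.5095] w 0.190 gf 34.7 z [ 0.7973  0.0852 -0.5976] yz -0.0011 xy 0.107
q [ 0.7073  0.3531 -0.7923  2.4617  2.9269  0.5193 -1.1507]
```

Call:
move_arm:
  motion:
    - {"tx": 0.0012,"ty": 0,"tz": 0.0009,"twist": 0}
    - {"tx": 0.0012,"ty": 0,"tz": 0.0009,"twist": 0}
    - {"tx": 0.0012,"ty": 0,"tz": 0.0009,"twist": 0}
    - {"tx": 0.0012,"ty": 0,"tz": 0.0009,"twist": 0}
    - {"tx": 0,"ty": 0,"tz": 0,"twist": 0}
    - {"tx": 0,"ty": 0,"tz": 0,"twist": 0}
    - {"tx": 0,"ty": 0,"tz": 0,"twist": 0}

```text
clock: 33.4
position: [0.6076, -0.0302, 0.174]
ee_rot: [-0.119, 2.209, 0.058]
force: [0.6, -0.1, -0.3]
width: 0.191
gripper_force: 34.7
```

```bash
python3 f.py 20; python3 go.py
```

```text
t 34.4 mean F [ 0.4037  0.0765 -0.1079] sd [0.5885 0.5238 0.4498] tq [ 0.0082  0.8686 -0.0173] p [ 0.6076 -0.0302  0.1739]
t 34.4 p [ 0.6076 -0.0302  0.1739] F [0.5013 0.8245 0.4349] w 0.190 gf 34.7 z [ 0.7972  0.0852 -0.5976] yz -0.0011 xy 0.107
q [ 0.6963  0.37   -0.7851  2.468   2.9227  0.5417 -1.1419]
```

Call:
move_arm:
  motion:
    - {"tx": -0.0004,"ty": 0,"tz": 0.001,"twist": 0}
    - {"tx": -0.0004,"ty": 0,"tz": 0.001,"twist": 0}
    - {"tx": 0,"ty": 0,"tz": 0,"twist": 0}
    - {"tx": 0,"ty": 0,"tz": 0,"twist": 0}
    - {"tx": 0,"ty": 0,"tz": 0,"twist": 0}

```text
clock: 34.9
position: [0.6095, -0.0299, 0.1733]
ee_rot: [-0.119, 2.209, 0.058]
force: [-0.4, 0.2, 0.0]
width: 0.189
gripper_force: 34.7
```

```bash
python3 f.py 24; python3 go.py; cp /dev/null /dev/null; python3 -c "
from h import *
a=save('scene','s5.png');b=save('top','t5.png')
r=lambda i,x0,y0,x1,y1,s:cv2.resize(i[y0:y1,x0:x1],None,fx=s,fy=s,interpolation=cv2.INTER_CUBIC)
cv2.imwrite('pics/n3.png',np.hstack([r(a,250,90,350,310,2.7),r(b,290,170,390,298,4.64)])[:,:,::-1])
"
```

```text
t 36.1 mean F [-0.333   0.0203 -0.3163] sd [0.3608 0.4492 0.4989] tq [ 0.0025  0.8957 -0.0039] p [ 0.6097 -0.03    0.1734]
t 36.1 p [ 0.6097 -0.03    0.1734] F [-0.818   0.3957 -0.3964] w 0.190 gf 34.7 z [ 0.7973  0.0852 -0.5976] yz -0.0011 xy 0.107
q [ 0.6916  0.3736 -0.7821  2.4644  2.9195  0.5422 -1.1385]cp: '/dev/null' and '/dev/null' are the same file
```

View pics/n3.png

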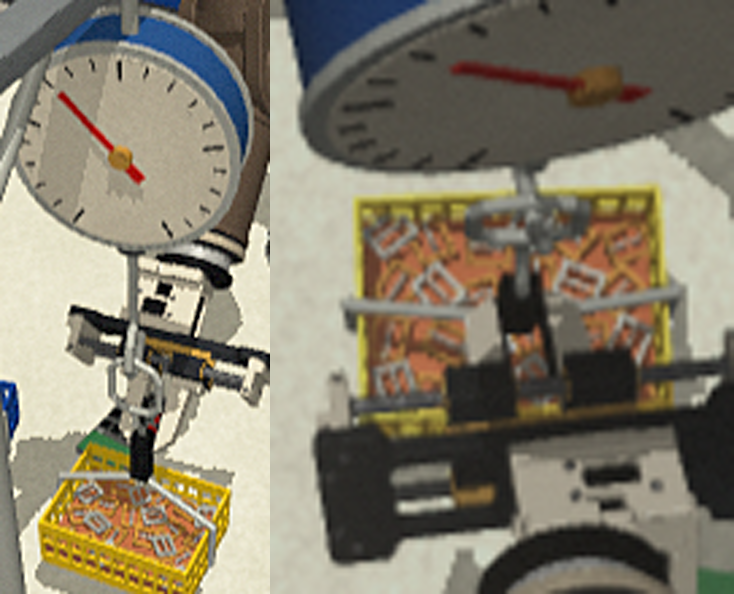

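Call:
move_arm:
  motion:
    - {"tx": 0.0007,"ty": 0,"tz": -0.0001,"twist": 0}
    - {"tx": 0.0007,"ty": 0,"tz": -0.0001,"twist": 0}
    - {"tx": 0,"ty": 0,"tz": 0,"twist": 0}
    - {"tx": 0,"ty": 0,"tz": 0,"twist": 0}
    - {"tx": 0,"ty": 0,"tz": 0,"twist": 0}

```text
clock: 36.7
position: [0.6087, -0.0301, 0.1724]
ee_rot: [-0.119, 2.209, 0.058]
force: [0.0, 0.2, 0.3]
width: 0.19
gripper_force: 34.7
```

```bash
python3 f.py 36; python3 go.py
```

```text
t 38.5 mean F [ 0.0956 -0.0869  0.0041] sd [0.4904 0.5528 0.4963] tq [ 0.0159  0.8341 -0.0144] p [ 0.6087 -0.0301  0.1724]
t 38.5 p [ 0.6087 -0.0301  0.1724] F [0.3077 0.9099 0.3603] w 0.187 gf 34.7 z [ 0.7972  0.0852 -0.5976] yz -0.0010 xy 0.107
q [ 0.6917  0.3755 -0.7821  2.4674  2.9202  0.5466 -1.1384]
```

Forces are zero in all axes, so the scale carries the load. I relax the grip, then open gently.

Call:
move_arm:
  motion:
    - {"tx": 0,"ty": 0,"tz": 0,"twist": 0}
    - {"tx": 0,"ty": 0,"tz": 0,"twist": 0}
    - {"tx": 0,"ty": 0,"tz": 0,"twist": 0}
    - {"tx": 0,"ty": 0,"tz": 0,"twist": 0}
  squeeze: 12

```text
clock: 38.9
position: [0.6087, -0.0301, 0.1724]
ee_rot: [-0.119, 2.209, 0.058]
force: [0.9, -0.1, 0.1]
width: 0.192
gripper_force: 11.9
```

Call:
move_arm:
  motion:
    - {"tx": 0,"ty": 0,"tz": 0,"twist": 0}
    - {"tx": 0,"ty": 0,"tz": 0,"twist": 0}
    - {"tx": 0,"ty": 0,"tz": 0,"twist": 0}
    - {"tx": 0,"ty": 0,"tz": 0,"twist": 0}
  squeeze: 3

```text
clock: 39.3
position: [0.6086, -0.0301, 0.1724]
ee_rot: [-0.119, 2.209, 0.058]
force: [-0.6, 0.9, -0.9]
width: 0.197
gripper_force: 3.0
```

Call:
move_arm:
  motion:
    - {"tx": 0,"ty": 0,"tz": 0,"twist": 0}
    - {"tx": 0,"ty": 0,"tz": 0,"twist": 0}
    - {"tx": 0,"ty": 0,"tz": 0,"twist": 0}
    - {"tx": 0,"ty": 0,"tz": 0,"twist": 0}
    - {"tx": 0,"ty": 0,"tz": 0,"twist": 0}
    - {"tx": 0,"ty": 0,"tz": 0,"twist": 0}
    - {"tx": 0,"ty": 0,"tz": 0,"twist": 0}
    - {"tx": 0,"ty": 0,"tz": 0,"twist": 0}
    - {"tx": 0,"ty": 0,"tz": 0,"twist": 0}
    - {"tx": 0,"ty": 0,"tz": 0,"twist": 0}
  gripper: -0.3

```text
clock: 40.3
position: [0.6087, -0.0301, 0.1724]
ee_rot: [-0.119, 2.209, 0.058]
force: [0.6, -0.4, -0.0]
width: 0.649
gripper_force: 0.0
```

```bash
python3 go.py "p-.09*z"; python3 -c "
from h import *
a=save('scene','s6.png');b=save('top','t6.png')
p=cv2.imread('pics/s5.png')[:,:,::-1]
for n,i in(('s5',p),('s6',a)):
    m=cv2.inRange(cv2.cvtColor(np.ascontiguousarray(i[90:185,250:350]),cv2.COLOR_RGB2HSV),(0,180,100),(5,255,255))+cv2.inRange(cv2.cvtColor(np.ascontiguousarray(i[90:185,250:350]),cv2.COLOR_RGB2HSV),(175,180,100),(180,255,255))
    y,x=np.nonzero(m);print(n,len(x),x.mean()+250,y.mean()+90,np.degrees(np.arctan2(*np.linalg.svd(np.c_[x-x.mean(),y-y.mean()],full_matrices=False)[2][0][::-1])))
"
```

```text
t 40.3 p [ 0.6087 -0.0301  0.1724] F [ 0.5886 -0.4234 -0.0442] w 0.649 gf 0.0 z [ 0.7972  0.0852 -0.5976] yz -0.0010 xy 0.107
q [ 0.6917  0.3755 -0.7821  2.4674  2.9203  0.5467 -1.1384]
p-.09*z [ 0.5369 -0.0378  0.2262] tool mm [ -0.  -0. -90.] norm 89.99999999999989
s5 71 286.9154929577465 140.59154929577466 46.93071944570525
s6 75 287.26666666666665 139.49333333333334 52.27936820465973
```

Call:
move_arm:
  motion:
    - {"tx": 0,"ty": 0,"tz": -0.004,"twist": 0}
    - {"tx": 0,"ty": 0,"tz": -0.008,"twist": 0}
    - {"tx": 0,"ty": 0,"tz": -0.01,"twist": 0}
    - {"tx": 0,"ty": 0,"tz": -0.01,"twist": 0}
    - {"tx": 0,"ty": 0,"tz": -0.01,"twist": 0}
    - {"tx": 0,"ty": 0,"tz": -0.01,"twist": 0}
    - {"tx": 0,"ty": 0,"tz": -0.01,"twist": 0}
    - {"tx": 0,"ty": 0,"tz": -0.01,"twist": 0}
    - {"tx": 0,"ty": 0,"tz": -0.006,"twist": 0}
    - {"tx": 0,"ty": 0,"tz": 0,"twist": 0}
    - {"tx": 0,"ty": 0,"tz": 0,"twist": 0}
    - {"tx": 0,"ty": 0,"tz": 0,"twist": 0}

```text
clock: 41.6
position: [0.5465, -0.0369, 0.219]
ee_rot: [-0.119, 2.209, 0.058]
force: [-0.4, 0.2, -0.3]
width: 0.651
gripper_force: 0.0
```

Call:
move_arm:
  motion:
    - {"tx": 0,"ty": 0,"tz": 0,"twist": 0}
    - {"tx": 0,"ty": 0,"tz": 0,"twist": 0}
    - {"tx": 0,"ty": 0,"tz": 0,"twist": 0}
    - {"tx": 0,"ty": 0,"tz": 0,"twist": 0}
    - {"tx": 0,"ty": 0,"tz": 0,"twist": 0}
    - {"tx": 0,"ty": 0,"tz": 0,"twist": 0}
    - {"tx": 0,"ty": 0,"tz": 0,"twist": 0}
    - {"tx": 0,"ty": 0,"tz": 0,"twist": 0}
    - {"tx": 0,"ty": 0,"tz": 0,"twist": 0}
    - {"tx": 0,"ty": 0,"tz": 0,"twist": 0}

```text
clock: 42.6
position: [0.5465, -0.0367, 0.219]
ee_rot: [-0.119, 2.209, 0.058]
force: [-0.2, -0.4, 0.3]
width: 0.652
gripper_force: 0.0
```

```bash
python3 go.py
python3 - <<'E'
from h import *
I=[arm.get_image("scene") for _ in range(6)];b=save("top","t7.png");a=I[-1]
for i in I[::5]:
    s=np.ascontiguousarray(i[90:185,250:350]);hs=cv2.cvtColor(s,cv2.COLOR_RGB2HSV);m=cv2.inRange(hs,(0,180,100),(5,255,255))+cv2.inRange(hs,(175,180,100),(180,255,255))
    y,x=np.nonzero(m);print(len(x),np.degrees(np.arctan2(*np.linalg.svd(np.c_[x-x.mean(),y-y.mean()],full_matrices=False)[2][0][::-1])))
print("motion",[int(np.abs(I[k+1][180:320,220:380].astype(int)-I[k][180:320,220:380]).max(2).__gt__(60).sum()) for k in range(5)])
r=lambda i,x0,y0,x1,y1,s:cv2.resize(i[y0:y1,x0:x1],None,fx=s,fy=s,interpolation=cv2.INTER_CUBIC)
cv2.imwrite("pics/n4.png",np.hstack([r(a,230,90,380,330,2.4),r(b,270,150,430,342,3.0)])[:,:,::-1])
E
```

```text
t 42.6 p [ 0.5465 -0.0367  0.219 ] F [-0.1858 -0.4413  0.3183] w 0.652 gf 0.0 z [ 0.7972  0.0852 -0.5976] yz -0.0010 xy 0.107
q [ 1.0298  0.1742 -1.0061  2.5216  3.1963  0.3925 -1.4205]
76 52.37838037611913
77 52.31154179610714
motion [0, 0, 0, 0, 0]
```

View pics/n4.png

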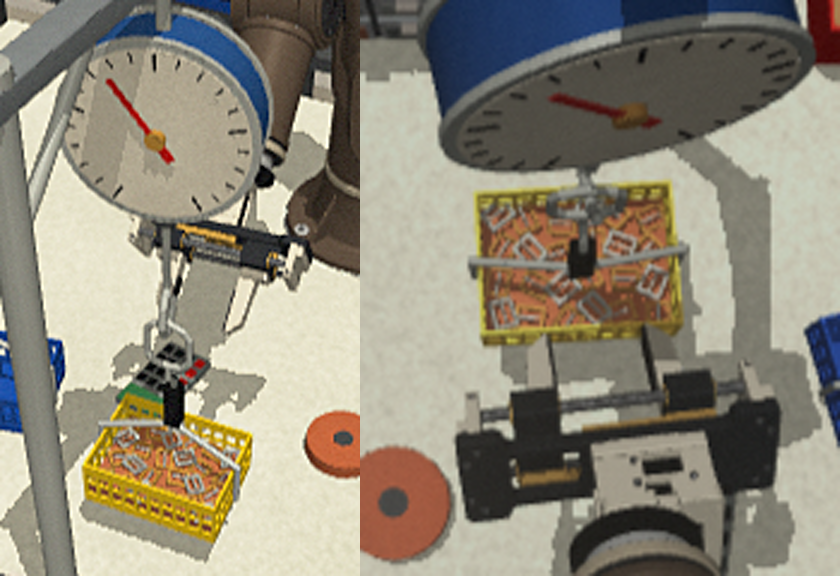

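The basket hangs freely and level from the hook, the pointer is steady, and the open fingers are well clear. I'm handing in.

```bash
python3 -c "
from cell import arm;print(arm.sign_off())"
```

```text
the job is handed in; nothing more can be done
None
```

The yellow basket is hanging freely and still in the scale's hook, the pointer settled at roughly 0.4 kg (from the wrist force, about 3.9 N); the hand opened only once the force on it was near zero, and the job was handed in at about 43 s.

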